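# Line up the coffee things by height on the coasters

## Task

Line the four coffee things up by height on the row of four cork coasters, one to a coaster: the tallest (the black canister) on the coaster next to the tea light, then the tamper, then the kitchen timer (the nearer one, not the one at the back by the vase), and the lowest (the little yellow bowl) on the coaster next to the match box. Stand each one upright in the middle of its coaster and let go of it.

Things in the scene. Friction and masses are not known exactly. Their poses are not given: they have to be found in the camera images.
- canister_mid (a point): black sugar canister, round, 77 mm across and 100 mm tall, the tallest thing to move; its lid is fixed on, with a round top sloping to 87 mm and a knob 20 mm across from 87 to 100 mm, to lift it by. About 0.45 kg. Point: on its axis, half-way up (50 mm above its underside); z up
- tamper_mid (a point): coffee tamper, second tallest: steel foot 54 mm across and 22 mm high, round walnut grip up to 34 mm thick above it, 81 mm tall in all. About 0.32 kg. Point: on its axis, half-way up (40 mm above its underside); z up
- timer_mid (a point): kitchen twist timer, third tallest: round, white below, black above, 63 mm across up to 38 mm high, then a straight black bar grip across its top, 52 mm long, 8 mm thick, up to 52 mm; 54 mm tall in all. The dial is fixed. About 0.15 kg. Stands on the open worktop; the like one at the back, left of the vase, is not meant. Point: on its axis, half-way up (27 mm); x along the bar, z up
- bowl_mid (a point): little round yellow pinch bowl, the lowest: 52 mm across at the rim, 35 mm at the foot, 18 mm tall, hollow. About 0.06 kg. Point: on its axis, half-way up (9 mm above its underside); z up
- coaster1: round cork coaster with a brass rim, 94 mm across, 8 mm thick, fixed to the worktop; number 1 of four in a straight row with centres 100 mm apart (1 is the left end as the robot sees it, 4 the right end). Origin: centre of its underside
- coaster2: round cork coaster with a brass rim, 94 mm across, 8 mm thick, fixed to the worktop; number 2 of four in a straight row with centres 100 mm apart (1 is the left end as the robot sees it, 4 the right end). Origin: centre of its underside
- coaster3: round cork coaster with a brass rim, 94 mm across, 8 mm thick, fixed to the worktop; number 3 of four in a straight row with centres 100 mm apart (1 is the left end as the robot sees it, 4 the right end). Origin: centre of its underside
- coaster4: round cork coaster with a brass rim, 94 mm across, 8 mm thick, fixed to the worktop; number 4 of four in a straight row with centres 100 mm apart (1 is the left end as the robot sees it, 4 the right end). Origin: centre of its underside
- candle: tea light: red wax in a silver cup, 38 mm across and 15 mm tall, fixed on the worktop just beyond one end of the row of coasters, about 78 mm from the centre of the end coaster; which end varies. Origin: centre of its underside
- matches: red match box lying flat, 58 x 38 mm and 16 mm high, fixed on the worktop just beyond the other end of the row. Origin: centre of its underside

How it is judged:
By the outcome, as a careful person would: the job done as asked, in the order asked, and still so for the second after the job is handed in, with the robot touching nothing.
It also fails if it takes over 93 s, if anything falls off the work surface, if the arm or the gripper's body presses on something with over 40 N, if the wrist force passes 120 N, or if a joint passes its speed limit or range.

## Robot

A 7-joint arm with a two-finger parallel gripper is mounted at the origin on a cart in front of the work surface, level with it; the furniture and walls round the work are solid. World frame = base frame: x ahead of the robot, y to its left, z up, the work surface at z = 0. Lengths are in m, angles in rad, forces in N, time in s.
With the tool pointing down it reaches from about 0.425 to 0.95 m from the base axis. Payload 4.7 kg.
Tool frame: the origin (TCP) lies at the very end of the fingers, on their centre line; the grasp point (between the pads) lies 19 mm behind it; z points along the fingers, y is the direction in which the jaws open and shut (so a half turn about z gives the same grasp; the last joint's range is limited). The gripper opens to 85 mm and grips with 20 to 120 N. Pads are 22 mm wide; open, the fingers measure 114 mm over their backs; the gripper's body (76 mm by 85 mm) begins 54 mm behind the grasp point. The pads swing forward as they close: fully open they stand 13 mm farther back than shut.
Start: joints at [-1.139, 0.469, -0.049, 1.532, 0.024, 1.141, -0.082], TCP at [0.3, 0.605, 0.208] pointing down, gripper open.
Joint ranges: [-2.59, 2.59], [-0.33, 1.99], [-1.39, 1.29], [0.1, 2.45], [-1.04, 4.18], [0.21, 1.99], [-2.66, 2.66]. Speed limits (rad/s): [2.57, 2.57, 3.14, 3.14, 3.14, 3.14, 3.14].

## Interface

Orientations are given as a unit quaternion [x, y, z, w].
In Python, from cell import bot gives the robot as it stands.
- The arm moves only by the shell command python3 -m jog 'ROWS' [FORCE]. ROWS is JSON, a list of rows, each a list of 5 numbers: the shift along the tool's x, y, z in mm, then the turn about the tool's z in degrees, then the opening, from 0 (shut) to 1 (fully open). In form: [[x, y, z, twist, grip], ...]. A call has 1 to 8 rows; each row shifts and turns the commanded pose from where the row before left it, along the tool's axes as they then stand; what a row does not reach is not made up. A row lasts 1/12 s, in which the tool goes at most 41.7 mm and 7.16 degrees, less where a joint would pass 70% of its speed; a pose out of reach is approached as far as the arm can. A call with a gripper value outside its range is refused whole. The fingers move at their own pace and stop on an object; FORCE is the grip in N (left out, the last holds). Time passes only in rows, so rows that do not move let the fingers close. It gives the time, the measured TCP pose, the force and the opening at its end, in the units of the state.
- bot.observe(): the state, without advancing time (a new reading comes with each control period).
- bot.read_camera(name): name is "side" or "top" or "wrist"; returns the picture (384x512x3 uint8, red, green, blue); there is no depth.
- bot.camera_model(name): a dict with "intrinsics" (3x3 intrinsics, pixels), "rvec" (rotation vector, rad) and "tvec" (3), from world to camera coordinates, as OpenCV has them. Camera axes: x right, y down, z forward; pixel columns grow to the right and rows downward; lengths in m; the calibration is good to about 2 mm. A picture is of the moment at which its call begins: read the wrist's pose just before it. camera_model takes no time and is no camera call; for the wrist camera it gives the pose at the moment of the call.
- bot.sign_off(): hands the job in, once; it reports no verdict.
The state is a dict: "time_s": time; "joint_positions": joint angles; "dq": joint speeds; "effort": joint torques, N m; "position": TCP position; "orientation": TCP orientation; "force": force on the tool from outside, world axes, zero at the start; "torque": the same for the moment, N m; "finger_gap": opening from 0.0 (shut) to 1.0 (fully open).
Only numpy, scipy, OpenCV 4.12 (cv2) and the standard library are available. Lean on these libraries where they do the work, as an engineer would, in place of code of your own. Each camera call takes 0.05 s, during which the arm holds its last target.

## Working session

There is one attempt and no reset: what is moved stays moved. The work goes in short steps, Python scripts to look and compute and a shell command to move; the robot and the scene stay as the last step left them, time stands still between calls to the robot, and variables do not carry over. Pictures are saved under pics/ and viewed, and the job is handed in when it is done.

```bash
ls; mkdir -p pics; python3 - <<'E'
from cell import bot
import cv2
s=bot.observe()
print({k:s[k] for k in('time_s','position','orientation','finger_gap','force')})
for n in('top','side','wrist'):
    m=bot.camera_model(n); print(n,m)
    im=bot.read_camera(n); cv2.imwrite(f'pics/{n}0.png',im[:,:,::-1])
E
```

```text
pics
{'time_s': 0.0, 'position': array([0.299853  , 0.60402156, 0.20675776]), 'orientation': array([ 2.28350540e-01,  9.73578477e-01, -9.71427856e-04, -1.91386745e-04]), 'finger_gap': 1.0000021592128001, 'force': array([-0.21284105, -0.5313178 , -0.50442328])}
top {'intrinsics': array([[390.28782387,   0.        , 249.34605365],
       [  0.        , 390.28782387, 185.13674963],
       [  0.        ,   0.        ,   1.        ]]), 'rvec': array([ 1.96319437, -2.24642456,  0.24342913]), 'tvec': array([0.22335384, 0.44082432, 0.86823849])}
side {'intrinsics': array([[351.24593425,   0.        , 251.24841177],
       [  0.        , 351.24593425, 187.19159406],
       [  0.        ,   0.        ,   1.        ]]), 'rvec': array([ 2.20371757, -0.52151808,  0.27208723]), 'tvec': array([-0.32077738,  0.27107156,  0.75620757])}
wrist {'intrinsics': array([[272.58129076,   0.        , 248.81439178],
       [  0.        , 272.58129076, 190.18200617],
       [  0.        ,   0.        ,   1.        ]]), 'rvec': array([-2.42791164, -1.50410711, -0.24434883]), 'tvec': array([-0.6739375 , -0.04039209,  0.37962754])}
```

View pics/top0.png

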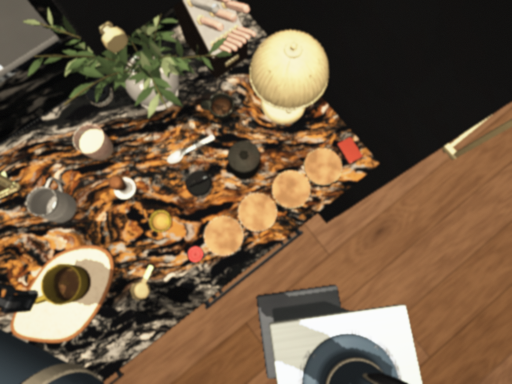

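View pics/side0.png

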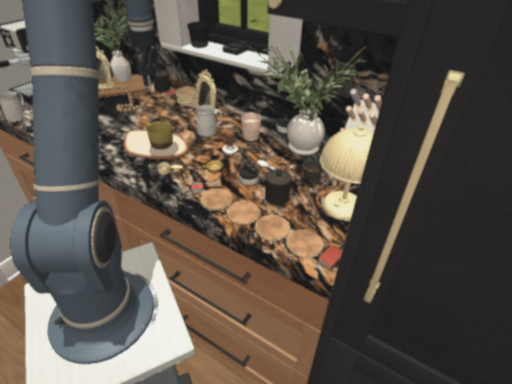

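View pics/wrist0.png

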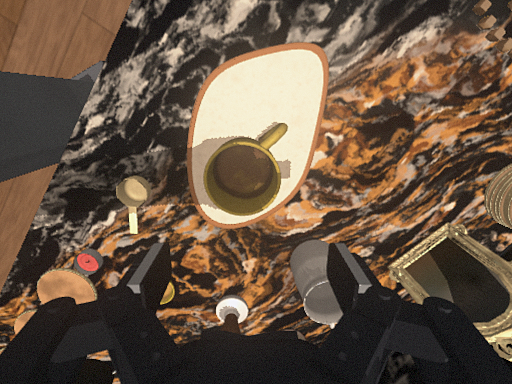

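```bash
cat > h.py <<'E'
import numpy as np,cv2
from cell import bot
from scipy.spatial.transform import Rotation as Ro
def ray(m,px):
    R=cv2.Rodrigues(np.array(m['rvec']))[0];t=np.array(m['tvec'])
    d=R.T@np.linalg.inv(m['intrinsics'])@np.array([px[0],px[1],1.]);c=-R.T@t
    return c,d
def p2w(m,px,z):
    c,d=ray(m,px); return c+d*(z-c[2])/d[2]
def w2p(m,P):
    return cv2.projectPoints(np.array(P,float).reshape(-1,1,3),np.array(m['rvec']),np.array(m['tvec']),m['intrinsics'],None)[0].reshape(-1,2)
def st():
    s=bot.observe();R=Ro.from_quat(s['orientation']).as_matrix()
    print('t',round(s['time_s'],2),'pos',np.round(np.array(s['position'])*1000,1),'ydir deg',round(np.degrees(np.arctan2(R[1,1],R[0,1])),1),'gap',round(s['finger_gap'],3),'F',np.round(s['force'],1),'R',np.round(R,3).tolist()); return s,R
def go(x,y,z=None,yaw=None,hand=0):
    """print tool shift for reaching world mm; yaw = wanted direction of tool y"""
    s,R=st();p=np.array(s['position'])*1000
    d=np.array([x,y,p[2] if z is None else z])-p
    a=np.degrees(np.arctan2(R[1,1],R[0,1]))
    print('tool shift',np.round(R.T@d,1), 'dist',np.round(np.linalg.norm(d)))
    if yaw is not None:
        t=-(yaw-a); print('twist',(t+90)%180-90)   # tool z down
E
python3 - <<'E'
from h import *
import cv2
im=cv2.imread('pics/top0.png')
c=im[90:270,90:370]
cv2.imwrite('pics/c0.png',cv2.resize(c,None,fx=2.85,fy=2.85,interpolation=cv2.INTER_CUBIC))
im=cv2.imread('pics/side0.png')
c=im[130:280,140:350]
cv2.imwrite('pics/c1.png',cv2.resize(c,None,fx=3.8,fy=3.8,interpolation=cv2.INTER_CUBIC))
m=bot.camera_model('top')
for n,p,z in [('candle',(195,254),.015),('c1',(223,236),.008),('c2',(258,211),.008),('c3',(291,188),.008),('c4',(323,166),.008),('can',(243,157),.087),('timer',(199,181),.04),('tamper?',(123,188),.02),('bowl',(160,220),.018),('match',(349,149),.016)]:
    print(n,np.round(p2w(m,p,z)*1000))
st()
print(bot.observe()['joint_positions'])
E
```

```text
candle [327. 310.  15.]
c1 [361. 240.   8.]
c2 [409. 149.   8.]
c3 [455.  61.   8.]
c4 [500. -27.   8.]
can [526. 169.  87.]
timer [495. 280.  40.]
tamper? [507. 466.  20.]
bowl [418. 384.  18.]
match [532. -96.  16.]
t 0.15 pos [299.9 604.2 207. ] ydir deg 63.6 gap 1.003 F [-0.1  0.2 -0.5] R [[-0.896, 0.445, -0.001], [0.445, 0.896, -0.001], [-0.0, -0.001, -1.0]]
[-1.13889466  0.46925707 -0.04860657  1.53340322  0.02408018  1.14100051
 -0.08228489]
```

View pics/c0.png

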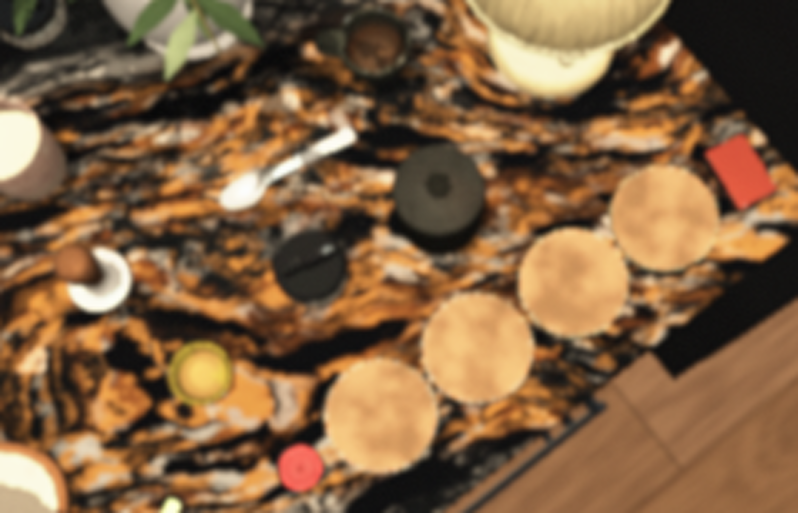

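View pics/c1.png

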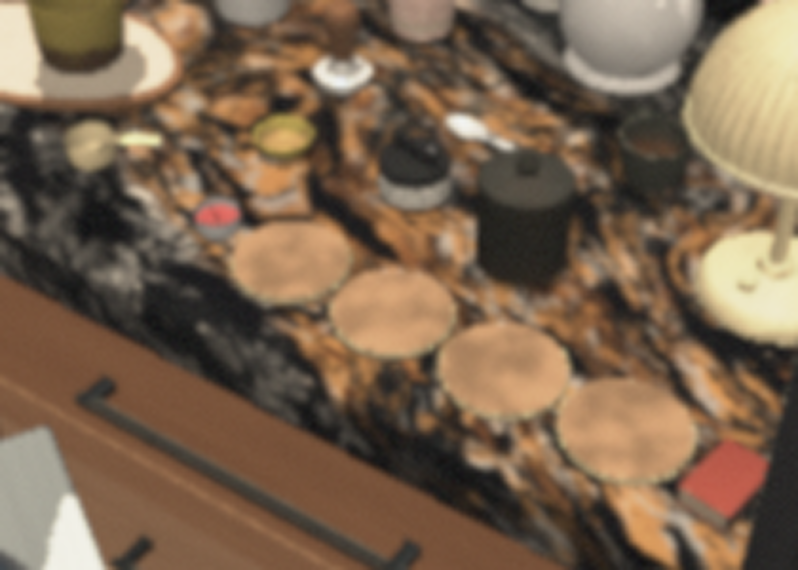

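```bash
python3 - <<'E'
from h import *
m=bot.camera_model('top'); ms=bot.camera_model('side')
f=lambda p:((p[0]+.5)/2.85-.5+90,(p[1]+.5)/2.85-.5+90)
g=lambda p:((p[0]+.5)/3.8-.5+140,(p[1]+.5)/3.8-.5+130)
C=[]
for n,p,q,z in [('c1',(381,415),(291,262),.008),('c2',(478,347),(393,311),.008),('c3',(574,282),(504,368),.008),('c4',(665,217),(627,429),.008),('knob',(438,184),(527,160),.098),('tamptop',(75,263),None,.075),('tampfoot',(100,280),(343,73),.02),('bowl',(201,372),(284,136),.018),('timer top disc',(310,267),(415,160),.038),('barA',(279,279),None,.05),('barB',(338,248),None,.05)]:
    a=p2w(m,f(p),z)*1000; b=p2w(ms,g(q),z)*1000 if q else None
    print(n,np.round(a),None if b is None else np.round(b)); 
    if n[0]=='c': C.append(a)
C=np.array(C);mean=C.mean(0);d=C[3]-C[0];d/=np.linalg.norm(d)
print('row dir',np.degrees(np.arctan2(d[1],d[0])),[np.round(mean+d*k,1) for k in(-150,-50,50,150)])
E
```

```text
c1 [363. 239.   8.] [362. 233.   8.]
c2 [409. 151.   8.] [409. 147.   8.]
c3 [453.  61.   8.] [454.  59.   8.]
c4 [500. -27.   8.] [501. -29.   8.]
knob [529. 167.  98.] [530. 165.  98.]
tamptop [510. 465.  75.] None
tampfoot [507. 462.  20.] [504. 445.  20.]
bowl [417. 384.  18.] [417. 379.  18.]
timer top disc [490. 282.  38.] [491. 274.  38.]
barA [480. 307.  50.] None
barB [500. 256.  50.] None
row dir -62.6429441327494 [array([362.2, 239.3,   8. ]), array([408.2, 150.5,   8. ]), array([454.2,  61.6,   8. ]), array([500.1, -27.2,   8. ])]
```

```bash
python3 - <<'E'
from h import *
go(529,166,220)
E
```

```text
t 0.15 pos [299.9 604.2 207. ] ydir deg 63.6 gap 1.003 F [-0.1  0.2 -0.5] R [[-0.896, 0.445, -0.001], [0.445, 0.896, -0.001], [-0.0, -0.001, -1.0]]
tool shift [-400.  -290.6  -12.6] dist 495.0
```

```bash
python3 -m jog '[[-27,-20,-2,0,0.5],[-28,-20,-2,0,0.5],[-28,-20,-2,0,0.5],[-28,-20,-2,0,0.5],[-28,-20,-2,0,0.5],[-28,-20,-2,0,0.5],[-28,-20,-1,0,0.5],[-28,-20,0,0,0.5]]'; python3 -m jog '[[-28,-20,0,0,0.5],[-28,-20,0,0,0.5],[-28,-20,0,0,0.5],[-28,-20,0,0,0.5],[-28,-20,0,0,0.5],[-28,-20,0,0,0.5],[-8,-10,0,0,0.5],[0,0,0,0,0.5]]'
python3 - <<'E'
from h import *
go(529,166)
im=bot.read_camera('wrist'); cv2.imwrite('pics/w1.png',cv2.resize(im[:,:,::-1],None,fx=1.5,fy=1.5))
m=bot.camera_model('wrist')
print('fwd',np.round(m['rvec'],3), 'knob px*1.5',w2p(m,[[.529,.166,.1]])*1.5)
E
```

```text
time_s: 0.82
position: [0.4292, 0.3605, 0.2209]
orientation: [0.228, 0.974, 0.0, 0.0]
force: [0.1, -0.4, 0.5]
finger_gap: 0.503
time_s: 1.48
position: [0.5297, 0.1626, 0.2206]
orientation: [0.232, 0.973, -0.001, 0.0]
force: [-1.1, 1.2, 0.2]
finger_gap: 0.5
t 1.48 pos [529.7 162.6 220.6] ydir deg 63.2 gap 0.5 F [-1.1  1.2  0.2] R [[-0.892, 0.452, 0.0], [0.452, 0.892, -0.002], [-0.001, -0.002, -1.0]]
tool shift [ 2.1  2.7 -0. ] dist 3.0
fwd [-2.432 -1.5   -0.245] knob px*1.5 [[373.94343535 267.23903795]]
```

View pics/w1.png

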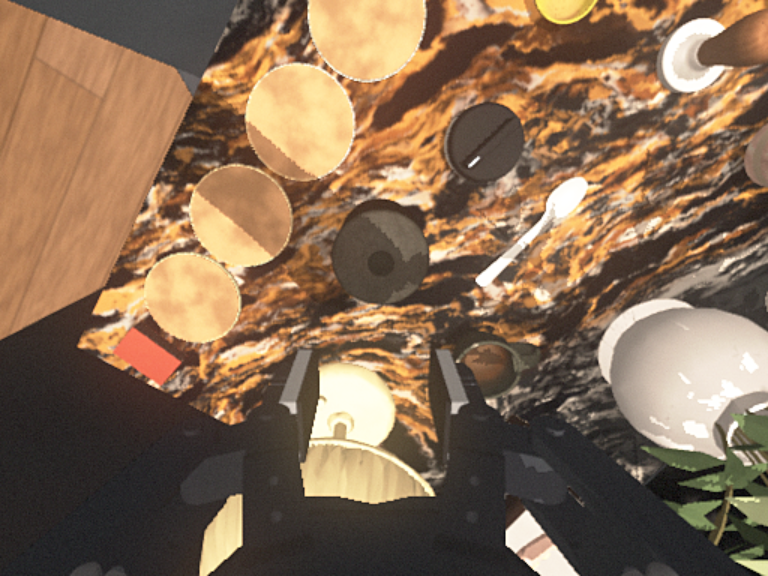

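```bash
python3 - <<'E'
from h import *
m=bot.camera_model('wrist');mt=bot.camera_model('top');ms=bot.camera_model('side')
f=lambda p:((p[0]+.5)/1.5-.5,(p[1]+.5)/1.5-.5)
C=[]
for n,p,z in [('c1',(367,24),.008),('c2',(300,122),.008),('c3',(241,216),.008),('c4',(193,297),.008),('knob',(382,263),.1),('timer',(484,141),.038),('barA',(472,163),.05),('barB',(514,114),.05),('tampfoot',(692,56),.02),('match',(147,356),.016)]:
    a=p2w(m,f(p),z)*1000; print(n,np.round(a,1))
    if n in('c1','c2','c3','c4'): C.append(a)
C=np.array(C);mean=C.mean(0);d=C[3]-C[0];d/=np.linalg.norm(d)
print('row dir',np.degrees(np.arctan2(d[1],d[0])),[np.round(mean+d*k,1) for k in(-150,-50,50,150)])
for z in(0,.02): print('lamp base',p2w(mt,(284,112),z),p2w(ms,(342,207),z))
b=p2w(ms,(342,207),.02)
for z in(.1,.15,.2,.25,.3): print(z,'shade top top-cam',p2w(mt,(293,47),z)[:2],'side',p2w(ms,(348,133),z)[:2],'edge',p2w(mt,(288,104),z)[:2])
E
```

```text
c1 [368.4 240.3   8. ]
c2 [407.8 155.6   8. ]
c3 [453.4  66.7   8. ]
c4 [499.6 -18.4   8. ]
knob [528.5 172.6 100. ]
timer [490.2 284.2  38. ]
barA [500.  266.9  50. ]
barB [481.2 309.   50. ]
tampfoot [506.8 459.9  20. ]
match [530.6 -91.9  16. ]
row dir -63.11986656569049 [array([364.5, 244.8,   8. ]), array([409.7, 155.6,   8. ]), array([454.9,  66.5,   8. ]), array([500.1, -22.7,   8. ])]
lamp base [0.65784028 0.04632838 0.        ] [0.68356852 0.04432427 0.        ]
lamp base [0.6495797  0.04925936 0.02      ] [0.66625084 0.02821133 0.02      ]
0.1 shade top top-cam [0.77898952 0.01399373] side [0.84961503 0.2498002 ] edge [0.63493769 0.04873939]
0.15 shade top top-cam [0.74872088 0.02410299] side [0.78496396 0.18533699] edge [0.61319694 0.0567917 ]
0.2 shade top top-cam [0.71845224 0.03421224] side [0.72031289 0.12087378] edge [0.59145619 0.06484401]
0.25 shade top top-cam [0.6881836 0.0443215] side [0.65566183 0.05641057] edge [0.56971545 0.07289632]
0.3 shade top top-cam [0.65791496 0.05443076] side [ 0.59101076 -0.00805264] edge [0.5479747  0.08094862]
```

```bash
python3 -m jog '[[0,0,0,0,0.5],[0,0,0,0,0.5]]'; python3 - <<'E'
from h import *
go(529,166)
im=bot.read_camera('wrist'); cv2.imwrite('pics/w2.png',cv2.resize(im[:,:,::-1],None,fx=1.5,fy=1.5))
go(529,166)
m=bot.camera_model('wrist')
print(w2p(m,[[.529,.166,.1]])*1.5)
E
```

```text
time_s: 1.7
position: [0.5277, 0.1696, 0.2206]
orientation: [0.227, 0.974, 0.0, -0.0]
force: [-0.7, -0.0, 0.1]
finger_gap: 0.506
t 1.7 pos [527.7 169.6 220.6] ydir deg 63.8 gap 0.506 F [-0.7 -0.   0.1] R [[-0.897, 0.442, -0.001], [0.442, 0.897, 0.001], [0.001, 0.001, -1.0]]
tool shift [-2.8 -2.7 -0. ] dist 4.0
t 1.75 pos [527.7 169.6 220.7] ydir deg 63.8 gap 0.5 F [ 0.7  0.3 -0.6] R [[-0.897, 0.442, -0.0], [0.442, 0.897, 0.001], [0.001, 0.001, -1.0]]
tool shift [-2.7 -2.7 -0. ] dist 4.0
[[369.77607819 270.626053  ]]
```

View pics/w2.png

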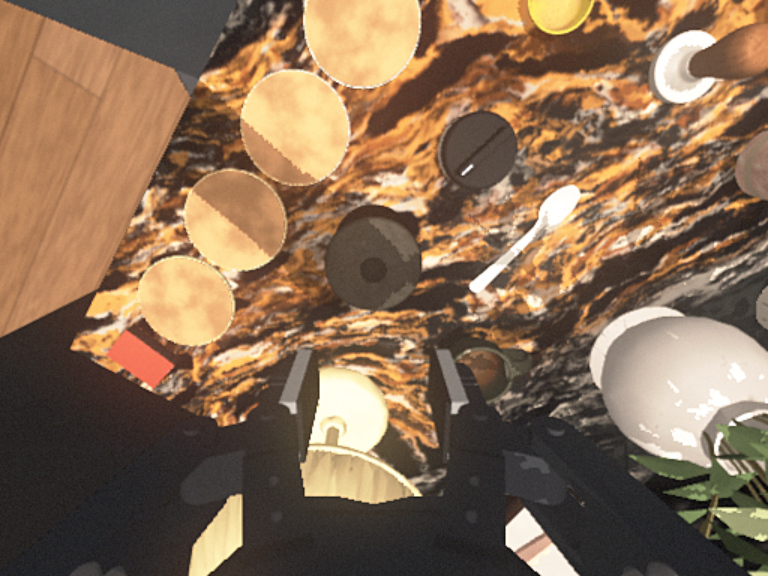

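```bash
python3 - <<'E'
from h import *
m=bot.camera_model('wrist')
f=lambda p:((p[0]+.5)/1.5-.5,(p[1]+.5)/1.5-.5)
C=[]
for n,p,z in [('c1',(361.5,29),.008),('c2',(295,127),.008),('c3',(236,219.5),.008),('c4',(186.5,301),.008),('knob',(374,269),.1),('timer',(478.5,150),.038),('barA',(462,175),.05),('barB',(508,124),.05),('tampfoot',(684,67),.02)]:
    a=p2w(m,f(p),z)*1000; print(n,np.round(a,1))
    if n in('c1','c2','c3','c4'): C.append(a)
C=np.array(C);mean=C.mean(0);d=C[3]-C[0];d/=np.linalg.norm(d)
print('row dir',np.degrees(np.arctan2(d[1],d[0])),[np.round(mean+d*k,1) for k in(-150,-50,50,150)])
go(528.5,168.5)
E
```

```text
c1 [368.1 237.6   8. ]
c2 [408.5 152.9   8. ]
c3 [453.8  64.3   8. ]
c4 [500.6 -22.8   8. ]
knob [529.  169.2 100. ]
timer [492.8 281.4  38. ]
barA [503.3 260.   50. ]
barB [483.9 306.   50. ]
tampfoot [508.8 456.5  20. ]
row dir -63.02059066343734 [array([364.7, 241.7,   8. ]), array([410.1, 152.5,   8. ]), array([455.4,  63.4,   8. ]), array([500.8, -25.7,   8. ])]
t 1.75 pos [527.7 169.6 220.7] ydir deg 63.8 gap 0.5 F [ 0.7  0.3 -0.6] R [[-0.897, 0.442, -0.0], [0.442, 0.897, 0.001], [0.001, 0.001, -1.0]]
tool shift [-1.2 -0.7 -0. ] dist 1.0
```

```bash
python3 -m jog '[[-1,-1,25,0,0.5],[0,0,30,0,0.5],[0,0,30,0,0.5],[0,0,25,0,0.5],[0,0,12,0,0.5],[0,0,6,0,0.5],[0,0,2,0,0.5],[0,0,0,0,0.5]]' 60; python3 -m jog '[[0,0,0,0,0],[0,0,0,0,0],[0,0,0,0,0],[0,0,0,0,0],[0,0,0,0,0],[0,0,0,0,0]]' 60; python3 - <<'E'
from h import *
st()
im=bot.read_camera('wrist'); cv2.imwrite('pics/w3.png',cv2.resize(im[:,:,::-1],None,fx=1.5,fy=1.5))
E
```

```text
time_s: 2.42
position: [0.529, 0.1671, 0.091]
orientation: [0.228, 0.974, 0.0, 0.0]
force: [0.7, -0.6, 0.6]
finger_gap: 0.505
time_s: 2.92
position: [0.5291, 0.1661, 0.0911]
orientation: [0.228, 0.974, 0.0, 0.0]
force: [0.6, -0.3, -0.7]
finger_gap: -0.003
t 2.92 pos [529.1 166.1  91.1] ydir deg 63.6 gap -0.003 F [ 0.6 -0.3 -0.7] R [[-0.896, 0.445, 0.0], [0.445, 0.896, 0.0], [-0.0, 0.0, -1.0]]
```

View pics/w3.png

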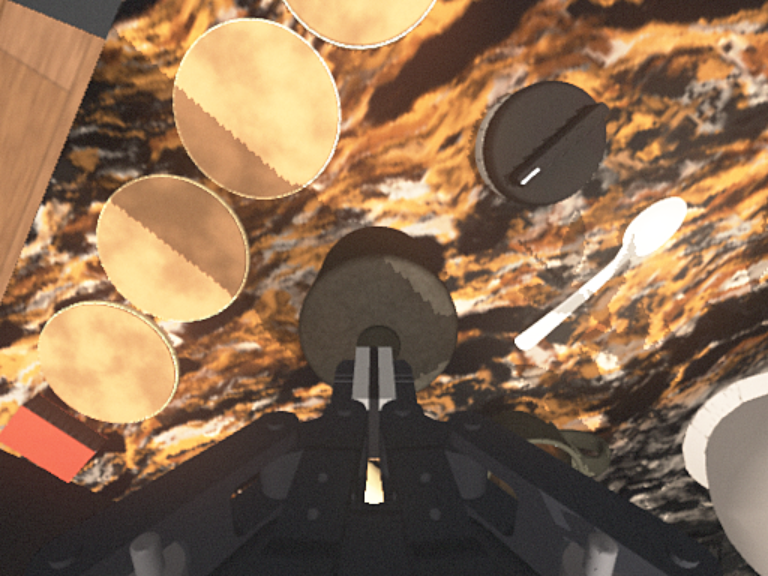

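```bash
python3 - <<'E'
from h import *
m=bot.camera_model('wrist')
s,R=st()
p=np.array(s['position'])
print(w2p(m,[p,p-R[:,2]*.01, p-R[:,2]*.019,p+R[:,0]*.011])*1.5)
f=lambda p:((p[0]+.5)/1.5-.5,(p[1]+.5)/1.5-.5)
print(p2w(m,f((378,338)),.1)*1e3, p2w(m,f((378,310)),.075)*1e3)
im=cv2.imread('pics/w3.png')[180:450,240:520]; cv2.imwrite('pics/w3c.png',cv2.resize(im,None,fx=2.2,fy=2.2))
im=bot.read_camera('side')[:,:,::-1]; cv2.imwrite('pics/s3.png',cv2.resize(im[110:260,180:360],None,fx=4,fy=4,interpolation=2))
E
```

```text
t 2.97 pos [529.1 166.1  91. ] ydir deg 63.6 gap 0.0 F [ 0.  -0.5  0.5] R [[-0.896, 0.445, 0.0], [0.445, 0.896, 0.0], [-0.0, 0.0, -1.0]]
[[373.92891109 341.1470458 ]
 [373.9895497  351.70228666]
 [374.05009168 362.24070829]
 [373.92073997 318.45008134]]
[524.36391609 170.22677011 100.        ] [522.14796179 171.64700545  75.        ]
```

View pics/w3c.png

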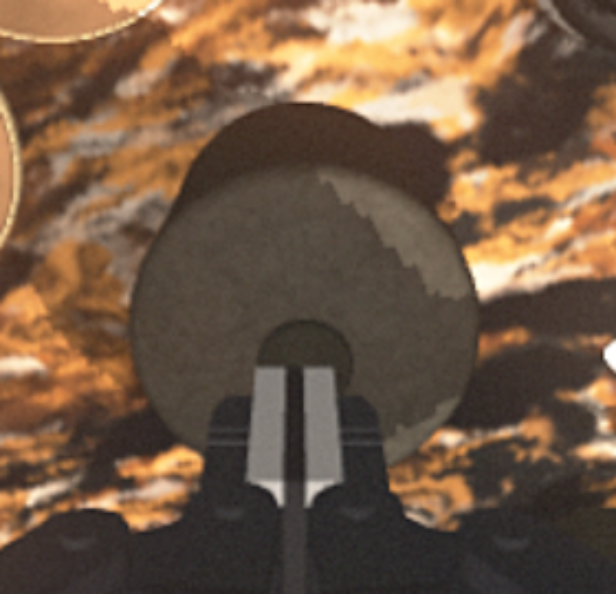

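View pics/s3.png

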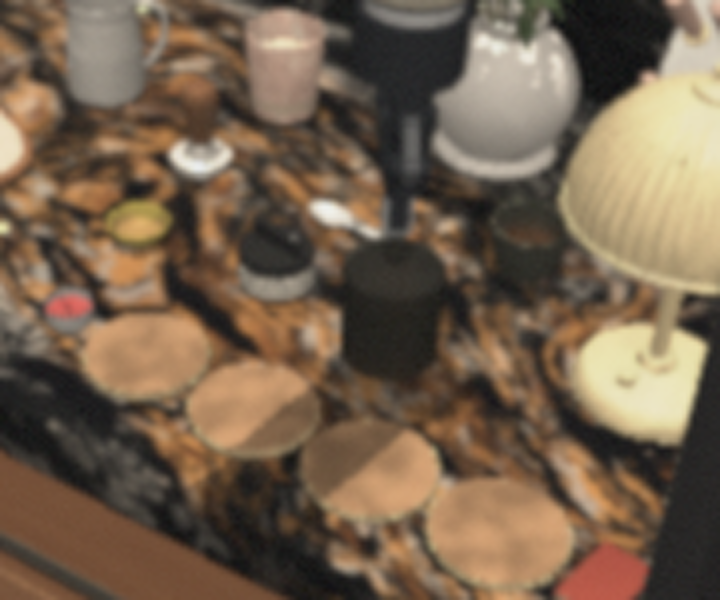

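```bash
python3 - <<'E'
from h import *
m=bot.camera_model('wrist'); mt=bot.camera_model('top')
f=lambda p:((p[0]+.5)/1.5-.5,(p[1]+.5)/1.5-.5)
c,d=ray(m,(0,0)); print('cam',c)
for z in(.08,.09,.1): print(z,p2w(m,f((378.6,347)),z)*1e3, p2w(mt,(243.3,154.2),z)*1e3)
for z in(.0,.01): print(z,p2w(m,f((378,320)),z)*1e3)
im=bot.read_camera('top')[:,:,::-1]; cv2.imwrite('pics/t3.png',cv2.resize(im[110:210,180:340],None,fx=5,fy=5,interpolation=2))
E
```

```text
cam [0.45560216 0.20208904 0.25624733]
0.08 [537.47456479 164.31133185  80.        ] [534.42583765 167.13160754  80.        ]
0.09 [532.82925173 166.4547802   90.        ] [531.34080572 167.33547365  90.        ]
0.1 [528.18393866 168.59822855 100.        ] [528.2557738  167.53933975 100.        ]
0.0 [556.1559405  155.81375816   0.        ]
0.01 [552.23184975 157.6196415   10.        ]
```

View pics/t3.png

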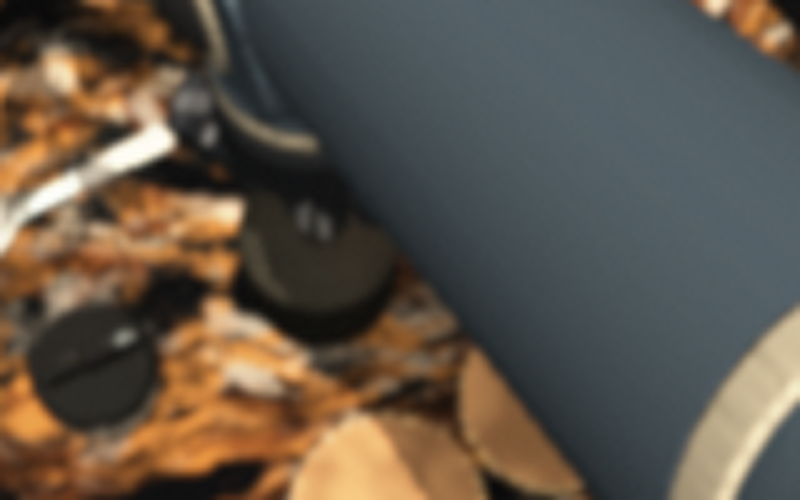

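```bash
python3 - <<'E'
from h import *
ms=bot.camera_model('side')
for z in (.08,.091,.1,.11,.12): print(z,(w2p(ms,[[.529,.166,z]])[0]-[180,110])*4)
m=bot.camera_model('wrist');s,R=st();p=np.array(s['position'])
for b in(0,.005,.011):
  for z in(0,.01,.02): print(b,z,w2p(m,[p+R[:,0]*b-R[:,2]*z])[0]*1.5)
im=cv2.imread('pics/s3.png')[150:420,280:500];cv2.imwrite('pics/s3c.png',cv2.resize(im,None,fx=2.2,fy=2.2))
E
```

```text
0.08 [390.27022745 266.83738925]
0.091 [391.25518177 254.59670055]
0.1 [392.07118197 244.45571824]
0.11 [392.98874286 233.05257306]
0.12 [393.91798275 221.50428498]
t 3.07 pos [529.  166.1  90.8] ydir deg 63.6 gap 0.001 F [-0.2 -0.3 -0.1] R [[-0.896, 0.445, 0.0], [0.445, 0.896, 0.0], [0.0, 0.0, -1.0]]
0 0 [373.95378767 341.09791064]
0 0.01 [374.01559766 351.65151829]
0 0.02 [374.084563   363.42684866]
0.005 0 [373.95026768 330.88914256]
0.005 0.01 [374.01245538 340.97668836]
0.005 0.02 [374.08191267 352.2434439 ]
0.011 0 [373.94596133 318.3997151 ]
0.011 0.01 [374.008607   327.90313003]
0.011 0.02 [374.07866291 338.53068628]
```

View pics/s3c.png

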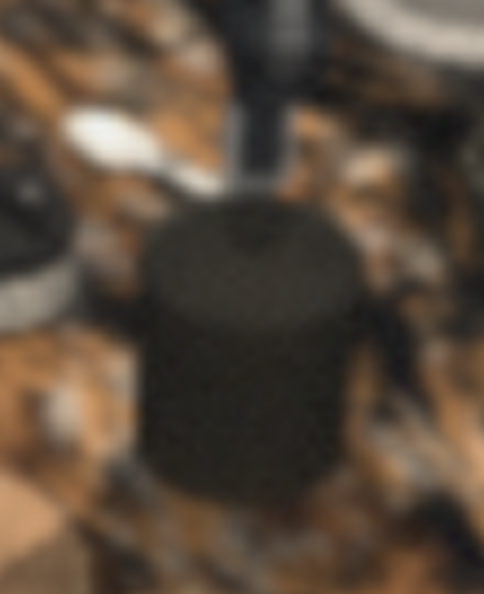

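```bash
python3 -m jog '[[0,1,0,0,0.5],[0,0,0,0,0.5],[0,0,0,0,0.5],[0,0,5,0,0.5],[0,0,5,0,0.5],[0,0,4,0,0.5],[0,0,0,0,0.5]]'; python3 -m jog '[[0,0,0,0,0],[0,0,0,0,0],[0,0,0,0,0],[0,0,0,0,0],[0,0,0,0,0]]' 60; python3 - <<'E'
from h import *
st()
im=bot.read_camera('wrist')[:,:,::-1]; cv2.imwrite('pics/w4.png',cv2.resize(im[120:300,160:350],None,fx=3,fy=3))
E
```

```text
time_s: 3.65
position: [0.5285, 0.1667, 0.0755]
orientation: [0.228, 0.974, -0.001, -0.001]
force: [-0.2, -0.9, -0.7]
finger_gap: 0.498
time_s: 4.07
position: [0.5296, 0.1671, 0.077]
orientation: [0.228, 0.974, 0.0, 0.0]
force: [0.3, 1.0, 0.7]
finger_gap: 0.004
t 4.07 pos [529.6 167.1  77. ] ydir deg 63.6 gap 0.004 F [0.3 1.  0.7] R [[-0.896, 0.445, 0.0], [0.445, 0.896, 0.0], [-0.0, 0.0, -1.0]]
```

View pics/w4.png

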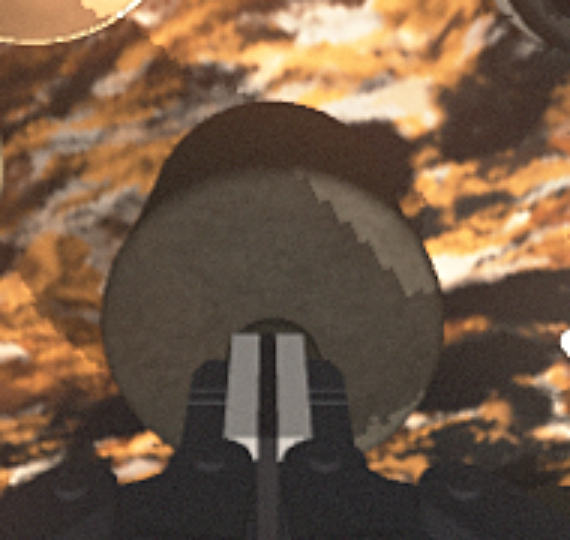

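```bash
python3 -m jog '[[0,1,0,0,0.5],[0,0,0,0,0.5],[0,0,0,0,0.5],[0,0,4,0,0.5],[0,0,4,0,0.5],[0,0,4,0,0.5],[0,0,0,0,0.5]]'; python3 -m jog '[[0,0,0,0,0],[0,0,0,0,0],[0,0,0,0,0],[0,0,0,0,0],[0,0,0,0,0]]' 60; python3 - <<'E'
from h import *
st()
im=bot.read_camera('wrist')[:,:,::-1]; cv2.imwrite('pics/w5.png',cv2.resize(im[120:300,160:350],None,fx=3,fy=3))
E
```

```text
time_s: 4.7
position: [0.5291, 0.1676, 0.0636]
orientation: [0.228, 0.974, -0.001, -0.001]
force: [0.0, -0.0, 0.1]
finger_gap: 0.501
time_s: 5.12
position: [0.5301, 0.1682, 0.065]
orientation: [0.228, 0.974, 0.0, 0.0]
force: [-1.2, 0.9, 0.9]
finger_gap: 0.176
t 5.12 pos [530.1 168.2  65. ] ydir deg 63.6 gap 0.176 F [-1.2  0.9  0.9] R [[-0.896, 0.444, 0.001], [0.444, 0.896, 0.001], [-0.0, 0.001, -1.0]]
```

View pics/w5.png

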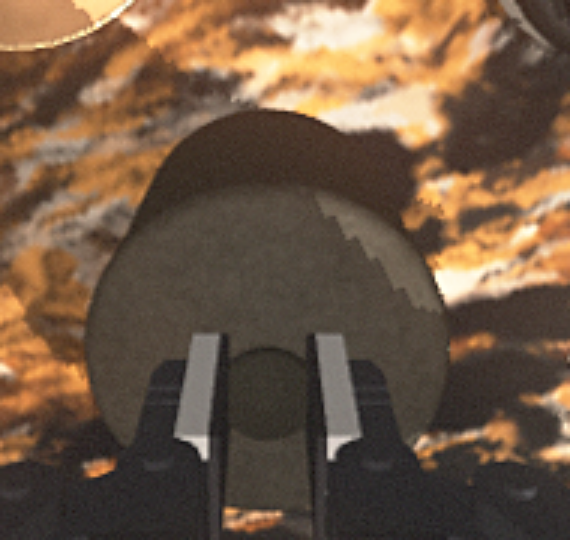

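```bash
python3 -m jog '[[0,0,0,0,0.5],[0,0,0,0,0.5],[0,0,3,0,0.5],[0,0,3,0,0.5],[0,0,0,0,0.5]]'; python3 -m jog '[[0,0,0,0,0],[0,0,0,0,0],[0,0,0,0,0],[0,0,0,0,0],[0,0,0,0,0],[0,0,0,0,0]]' 80;python3 -m jog '[[0,0,-10,0,0],[0,0,-10,0,0],[0,0,-20,0,0],[0,0,-20,0,0],[0,0,0,0,0]]'; python3 - <<'E'
from h import *
st()
im=bot.read_camera('wrist')[:,:,::-1]; cv2.imwrite('pics/w6.png',cv2.resize(im[120:300,160:350],None,fx=3,fy=3))
E
```

```text
time_s: 5.58
position: [0.5303, 0.1679, 0.0593]
orientation: [0.228, 0.974, 0.0, 0.0]
force: [-2.2, -0.9, 5.3]
finger_gap: 0.498
time_s: 6.08
position: [0.5321, 0.1675, 0.063]
orientation: [0.229, 0.973, 0.001, 0.002]
force: [-6.3, -4.0, 27.9]
finger_gap: 0.167
time_s: 6.5
position: [0.532, 0.1687, 0.1216]
orientation: [0.228, 0.974, 0.002, 0.002]
force: [0.2, 1.4, -2.8]
finger_gap: 0.167
t 6.5 pos [532.  168.7 121.6] ydir deg 63.6 gap 0.167 F [ 0.2  1.4 -2.8] R [[-0.896, 0.445, 0.006], [0.445, 0.896, 0.002], [-0.004, 0.005, -1.0]]
```

View pics/w6.png

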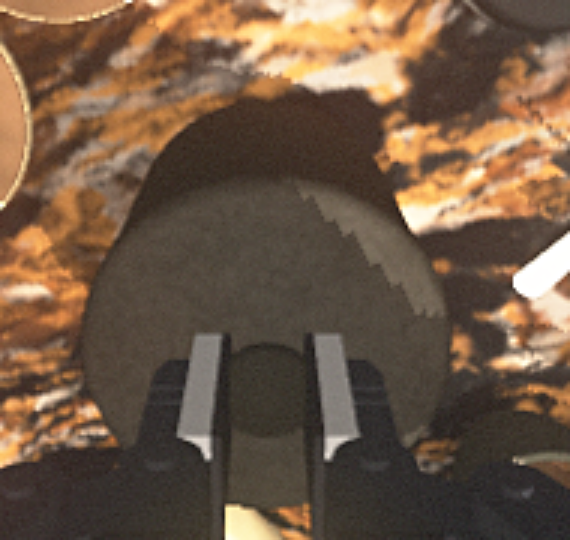

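```bash
python3 - <<'E'
from h import *
go(366,239)
E
```

```text
t 6.55 pos [530.9 168.4 119.8] ydir deg 63.6 gap 0.162 F [ 0.1 -0.2 -4.6] R [[-0.896, 0.445, 0.003], [0.445, 0.896, 0.001], [-0.002, 0.003, -1.0]]
tool shift [179.1 -10.   -0.4] dist 179.0
```

```bash
python3 -m jog '[[14,-1,0,0,0],[25,-2,0,0,0],[25,-2,0,0,0],[25,-2,0,0,0],[25,-1,0,0,0],[25,-1,0,0,0],[25,-1,0,0,0],[15,0,0,0,0]]';python3 -m jog '[[0,0,0,0,0],[0,0,10,0,0],[0,0,10,0,0],[0,0,0,0,0]]'; python3 - <<'E'
from h import *
go(366,239)
im=bot.read_camera('wrist')[:,:,::-1]; cv2.imwrite('pics/w7.png',cv2.resize(im,None,fx=1.5,fy=1.5))
im=bot.read_camera('side')[:,:,::-1]; cv2.imwrite('pics/s7.png',cv2.resize(im[130:260,140:310],None,fx=4,fy=4,interpolation=2))
E
```

```text
time_s: 7.22
position: [0.3602, 0.2384, 0.1168]
orientation: [0.227, 0.974, -0.002, -0.002]
force: [-0.2, 0.9, -4.5]
finger_gap: 0.167
time_s: 7.55
position: [0.3628, 0.2369, 0.0963]
orientation: [0.228, 0.974, -0.002, -0.002]
force: [-0.3, 0.4, -4.6]
finger_gap: 0.167
t 7.55 pos [362.8 236.9  96.3] ydir deg 63.6 gap 0.167 F [-0.3  0.4 -4.6] R [[-0.896, 0.444, -0.005], [0.444, 0.896, -0.004], [0.003, -0.006, -1.0]]
tool shift [-1.9  3.3 -0. ] dist 4.0
```

View pics/w7.png

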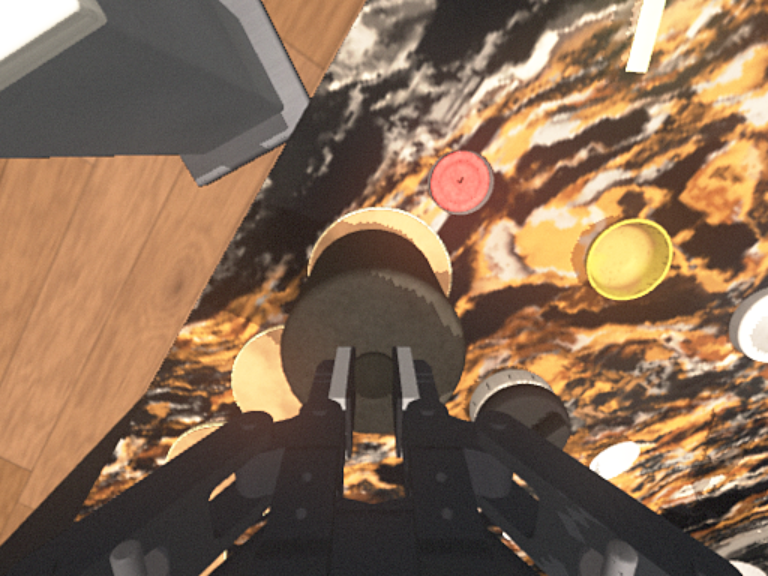

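View pics/s7.png

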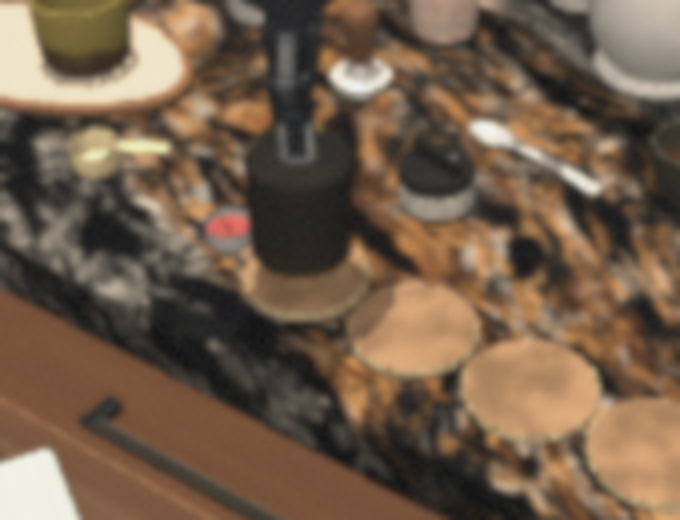

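```bash
python3 -m jog '[[-2,3,5,0,0],[0,0,10,0,0],[0,0,5,0,0],[0,0,0,0,0]]';python3 -m jog '[[0,0,1.5,0,0],[0,0,1.5,0,0],[0,0,0,0,0]]';python3 -m jog '[[0,0,1.5,0,0],[0,0,1.5,0,0],[0,0,0,0,0]]'; python3 - <<'E'
from h import *
go(366,239)
E
```

```text
time_s: 7.98
position: [0.3677, 0.2398, 0.0778]
orientation: [0.228, 0.974, -0.001, -0.001]
force: [-0.2, -0.5, -3.7]
finger_gap: 0.164
time_s: 8.23
position: [0.3683, 0.2404, 0.0759]
orientation: [0.228, 0.974, 0.0, 0.0]
force: [-0.2, -0.2, -3.9]
finger_gap: 0.163
time_s: 8.48
position: [0.3681, 0.2403, 0.0727]
orientation: [0.228, 0.974, -0.0, -0.0]
force: [0.4, 0.2, -4.4]
finger_gap: 0.166
t 8.48 pos [368.1 240.3  72.7] ydir deg 63.6 gap 0.166 F [ 0.4  0.2 -4.4] R [[-0.896, 0.445, -0.0], [0.445, 0.896, -0.0], [0.0, -0.0, -1.0]]
tool shift [ 1.3 -2.1  0. ] dist 2.0
```

```bash
python3 -m jog '[[1,-2,0,0,0],[0,0,1,0,0],[0,0,1,0,0],[0,0,0,0,0]]';python3 -m jog '[[0,0,1,0,0],[0,0,1,0,0],[0,0,0,0,0]]'
```

```text
time_s: 8.82
position: [0.3661, 0.2391, 0.0712]
orientation: [0.228, 0.974, -0.0, -0.0]
force: [-2.0, -0.9, 2.6]
finger_gap: 0.162
time_s: 9.07
position: [0.366, 0.2393, 0.071]
orientation: [0.228, 0.974, -0.0, -0.001]
force: [-8.8, -3.7, 24.1]
finger_gap: 0.169
```

```bash
python3 -m jog '[[0,0,-2,0,0.0],[0,0,0,0,0.4],[0,0,0,0,0.4],[0,0,0,0,0.4],[0,0,-10,0,0.4],[0,0,-30,0,0.4],[0,0,-35,0,0.4],[0,0,-35,0,0.4]]';python3 -m jog '[[0,0,-20,0,0.4],[0,0,0,0,0.4],[0,0,0,0,0.4]]'; python3 - <<'E'
from h import *
st()
im=bot.read_camera('wrist')[:,:,::-1]; cv2.imwrite('pics/w8.png',cv2.resize(im,None,fx=1.5,fy=1.5))
E
```

```text
time_s: 9.73
position: [0.3661, 0.2386, 0.1816]
orientation: [0.228, 0.974, -0.001, -0.0]
force: [1.1, 1.4, -1.0]
finger_gap: 0.395
time_s: 9.98
position: [0.3671, 0.2395, 0.2017]
orientation: [0.228, 0.974, 0.001, 0.001]
force: [0.6, -0.5, -1.0]
finger_gap: 0.399
t 9.98 pos [367.1 239.5 201.7] ydir deg 63.6 gap 0.399 F [ 0.6 -0.5 -1. ] R [[-0.896, 0.445, 0.002], [0.445, 0.896, 0.002], [-0.001, 0.003, -1.0]]
```

View pics/w8.png

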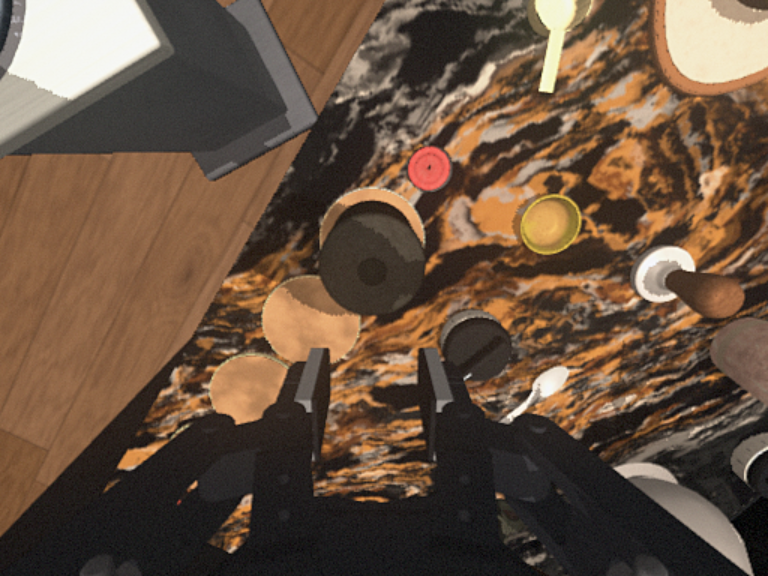

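```bash
python3 - <<'E'
from h import *
m=bot.camera_model('wrist')
f=lambda p:((p[0]+.5)/1.5-.5,(p[1]+.5)/1.5-.5)
print('knob',p2w(m,f((371.5,271)),.108)*1e3)
# coaster arcs
im=cv2.resize(cv2.imread('pics/w8.png'),None,fx=1,fy=1)
t=np.linspace(0,2*np.pi,80)
for cx,cy in[(.3635,.2405),(.409,.1515),(.455,.0625)]:
    P=np.c_[cx+.047*np.cos(t),cy+.047*np.sin(t),np.full(80,.008)]
    for q in w2p(m,P)*1.5: cv2.circle(im,tuple(int(v) for v in q),1,(255,255,0),-1)
cv2.imwrite('pics/w8o.png',cv2.resize(im[150:450,180:520],None,fx=2,fy=2))
for n,p,z in[('bowl',(550,223),.018),('timer',(476,349),.038),('barA',(454,372),.05),('tampfoot',(664,274),.02),('tamptop',(722,298),.078),('candle',(430,168),.015)]: print(n,np.round(p2w(m,f(p),z)*1e3,1))
E
```

```text
knob [360.71151735 239.88148533 108.        ]
bowl [414.1 383.2  18. ]
timer [485.5 281.4  38. ]
barA [490.8 255.5  50. ]
tampfoot [501.6 458.2  20. ]
tamptop [504.7 461.8  78. ]
candle [327.4 310.1  15. ]
```

View pics/w8o.png

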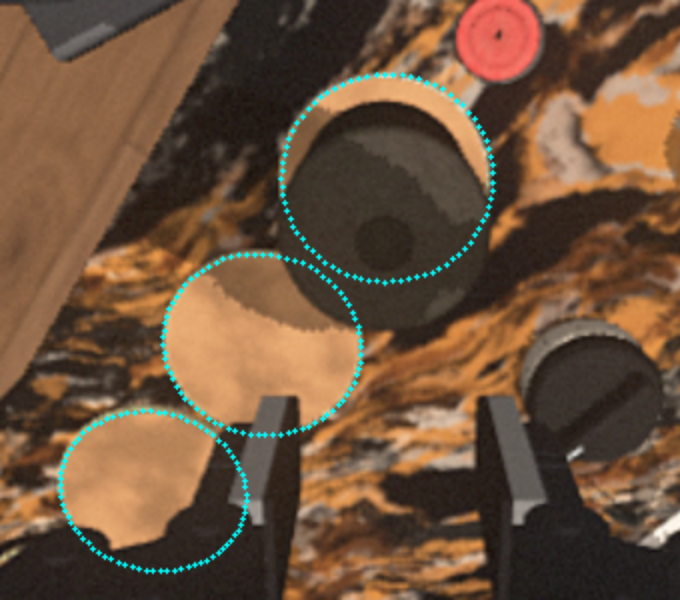

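```bash
python3 - <<'E'
from h import *
mt=bot.camera_model('top')
for n,p,z in[('cup top',(92,140),.09),('pitcher top',(47,203),.1),('pitcher handle',(58,180),.07),('mug',(68,281),.09)]: print(n,np.round(p2w(mt,p,z)*1e3))
go(506,461,220,27)
print(bot.observe()['joint_positions'])
E
```

```text
cup top [612. 509.  90.]
pitcher top [475. 610. 100.]
pitcher handle [534. 599.  70.]
mug [302. 574.  90.]
t 10.03 pos [366.3 238.8 200.4] ydir deg 63.6 gap 0.398 F [ 0.4 -1.5 -0.3] R [[-0.896, 0.445, -0.0], [0.445, 0.896, -0.0], [0.0, -0.0, -1.0]]
tool shift [-26.3 261.1 -19.6] dist 263.0
twist 36.594430501809114
[-0.73625646  0.08353127  0.06597083  2.07855201 -0.00670807  0.97987188
  0.44315545]
```

```bash
python3 -m jog '[[-3,20,-5,0,0.6],[-3,32,-5,0,0.6],[-3,33,-5,0,0.6],[-3,33,-5,0,0.6],[-3,33,0,0,0.6],[-3,33,0,0,0.6],[-4,33,0,0,0.6],[-4,32,0,0,0.6]]';python3 -m jog '[[0,12,0,0,0.6],[0,0,0,0,0.6],[0,0,0,0,0.6],[0,0,0,0,0.6]]'; python3 - <<'E'
from h import *
go(506,461)
im=bot.read_camera('wrist')[:,:,::-1]; cv2.imwrite('pics/w9.png',cv2.resize(im,None,fx=1.5,fy=1.5))
E
```

```text
time_s: 10.7
position: [0.5004, 0.4513, 0.2178]
orientation: [0.228, 0.974, -0.002, -0.001]
force: [-0.2, -0.4, 0.3]
finger_gap: 0.6
time_s: 11.03
position: [0.5052, 0.4597, 0.2191]
orientation: [0.229, 0.974, -0.002, -0.001]
force: [0.0, -1.2, -0.6]
finger_gap: 0.597
t 11.03 pos [505.2 459.7 219.1] ydir deg 63.6 gap 0.597 F [ 0.  -1.2 -0.6] R [[-0.895, 0.445, -0.002], [0.445, 0.895, -0.003], [0.001, -0.003, -1.0]]
tool shift [-0.2  1.5 -0. ] dist 1.0
```

View pics/w9.png

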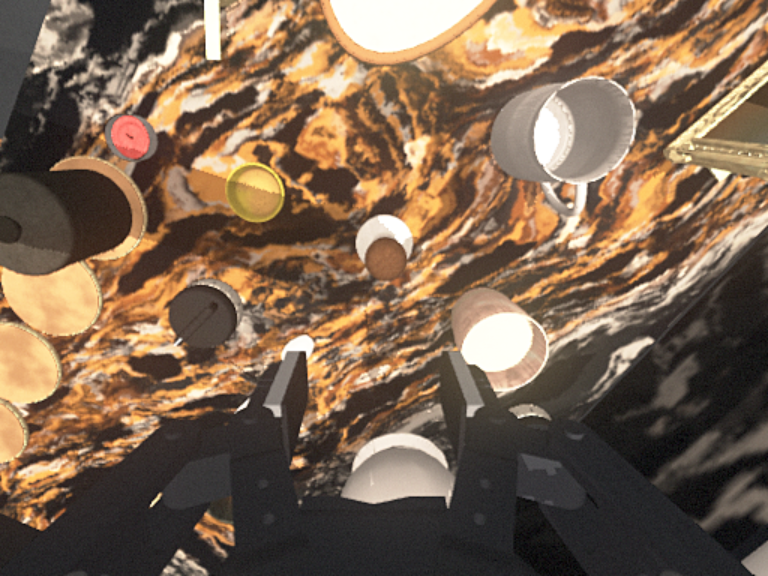

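```bash
python3 - <<'E'
from h import *
m=bot.camera_model('wrist')
f=lambda p:((p[0]+.5)/1.5-.5,(p[1]+.5)/1.5-.5)
for n,p,z in[('foot',(384,239),.022),('top',(386,258),.078),('bowl',(255.5,191),.018),('timer',(203,316),.038)]: print(n,np.round(p2w(m,f(p),z)*1e3,1))
go(506,464,22)
E
```

```text
foot [505.4 469.6  22. ]
top [508.2 468.5  78. ]
bowl [417.3 387.   18. ]
timer [492.6 290.4  38. ]
t 11.08 pos [505.4 459.7 219.9] ydir deg 63.5 gap 0.602 F [ 0.1 -1.1  0.5] R [[-0.895, 0.445, -0.001], [0.445, 0.895, -0.002], [0.0, -0.002, -1.0]]
tool shift [  1.3   4.6 197.8] dist 198.0
```

```bash
python3 -m jog '[[2,7,10,0,0.6],[0,0,30,0,0.6],[0,0,35,0,0.6],[0,0,35,0,0.6],[0,0,10,0,0.6],[0,0,0,0,0.6],[0,0,0,0,0.6]]'; python3 - <<'E'
from h import *
st()
im=bot.read_camera('wrist')[:,:,::-1]; cv2.imwrite('pics/w10.png',cv2.resize(im,None,fx=1.5,fy=1.5))
E
```

```text
time_s: 11.67
position: [0.5075, 0.4686, 0.1015]
orientation: [0.228, 0.974, 0.0, 0.0]
force: [0.4, -0.2, 0.2]
finger_gap: 0.6
t 11.67 pos [507.5 468.6 101.5] ydir deg 63.6 gap 0.6 F [ 0.4 -0.2  0.2] R [[-0.896, 0.445, 0.0], [0.445, 0.896, 0.001], [-0.0, 0.001, -1.0]]
```

View pics/w10.png

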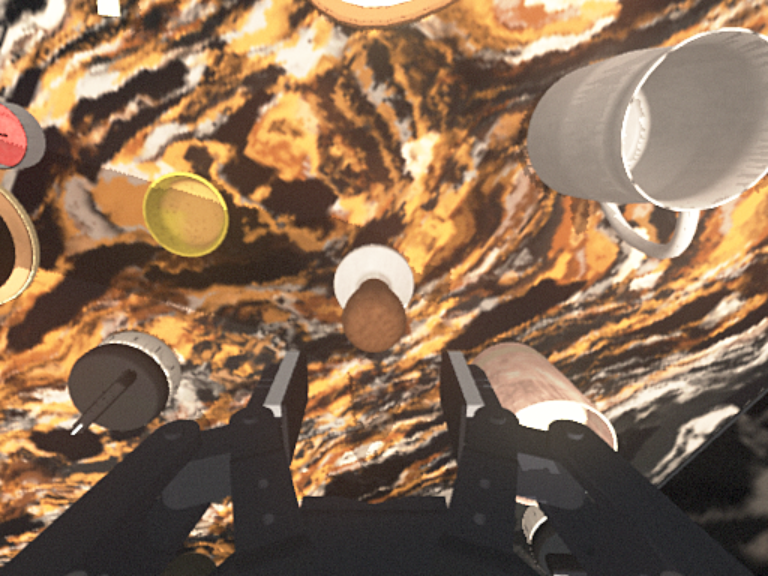

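```bash
python3 - <<'E'
from h import *
m=bot.camera_model('wrist')
f=lambda p:((p[0]+.5)/1.5-.5,(p[1]+.5)/1.5-.5)
s,R=st();p=np.array(s['position'])
for q,z in[((374,281),.022),((375,320),.078)]: print(np.round(R.T@(p2w(m,f(q),z)-p)*1e3,1))
E
```

```text
t 11.72 pos [508.2 469.3 102.9] ydir deg 63.6 gap 0.597 F [-0.3  0.7  0.4] R [[-0.896, 0.445, 0.002], [0.445, 0.896, 0.002], [-0.001, 0.003, -1.0]]
[ 2.3  0.1 80.9]
[-0.4  0.5 24.9]
```

```bash
python3 -m jog '[[1,0,20,0,0.6],[0,0,30,0,0.6],[0,0,20,0,0.6],[0,0,8,0,0.6],[0,0,4,0,0.6],[0,0,0,0,0.6]]'; python3 -m jog '[[0,0,0,0,0],[0,0,0,0,0],[0,0,0,0,0],[0,0,0,0,0],[0,0,0,0,0]]' 60; python3 - <<'E'
from h import *
st()
im=bot.read_camera('wrist')[:,:,::-1]; cv2.imwrite('pics/w11.png',cv2.resize(im,None,fx=1.5,fy=1.5))
E
```

```text
time_s: 12.22
position: [0.507, 0.4696, 0.0201]
orientation: [0.228, 0.974, 0.001, 0.001]
force: [0.5, 0.4, 0.2]
finger_gap: 0.599
time_s: 12.63
position: [0.5074, 0.4697, 0.0212]
orientation: [0.228, 0.974, 0.001, 0.001]
force: [-0.6, -1.3, 6.5]
finger_gap: 0.368
t 12.63 pos [507.4 469.7  21.2] ydir deg 63.6 gap 0.368 F [-0.6 -1.3  6.5] R [[-0.896, 0.445, 0.002], [0.445, 0.896, 0.002], [-0.001, 0.003, -1.0]]
```

View pics/w11.png

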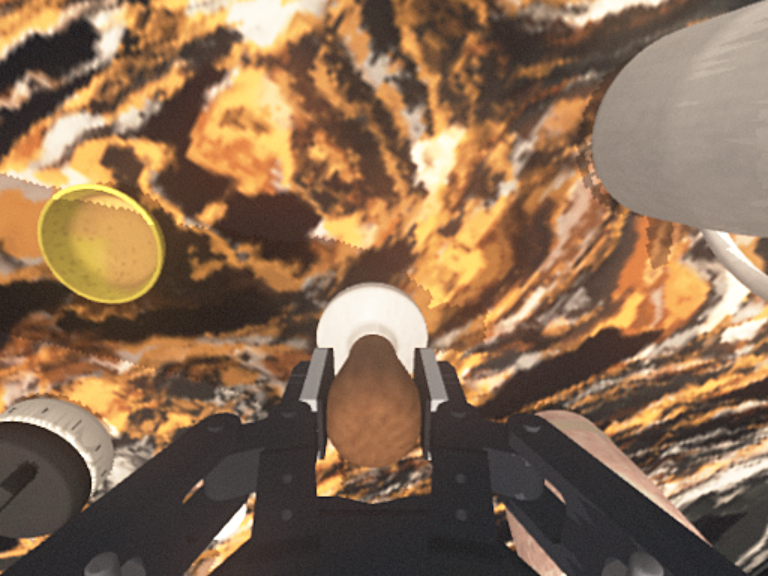

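```bash
python3 -m jog '[[0,0,-10,0,0],[0,0,-30,0,0],[0,0,-35,0,0],[0,0,-25,0,0],[-5,-30,-10,0,0],[-5,-30,0,0,0],[-5,-32,0,0,0],[-5,-32,0,0,0]]';python3 -m jog '[[-5,-32,0,0,0],[-5,-32,0,0,0],[-5,-32,0,0,0],[-5,-32,0,0,0],[-5,-32,0,0,0],[-5,-30,0,0,0],[-4,-14,0,0,0],[0,0,0,0,0]]'; python3 -m jog '[[0,0,0,6,0],[0,0,0,6,0],[0,0,0,6,0],[0,0,0,6,0],[0,0,0,6,0],[0,0,0,6,0],[0,0,0,0,0],[0,0,0,0,0]]'; python3 - <<'E'
from h import *
go(409,151.5)
im=bot.read_camera('wrist')[:,:,::-1]; cv2.imwrite('pics/w12.png',cv2.resize(im,None,fx=1.5,fy=1.5))
E
```

```text
time_s: 13.35
position: [0.4681, 0.3475, 0.1292]
orientation: [0.228, 0.974, 0.0, 0.0]
force: [-0.2, -0.9, -3.5]
finger_gap: 0.36
time_s: 14.02
position: [0.4071, 0.1467, 0.1289]
orientation: [0.231, 0.973, -0.001, -0.001]
force: [0.8, -1.2, -3.3]
finger_gap: 0.366
time_s: 14.68
position: [0.4088, 0.1518, 0.129]
orientation: [0.516, 0.856, 0.0, 0.0]
force: [-1.0, 0.6, -3.4]
finger_gap: 0.358
t 14.68 pos [408.8 151.8 129. ] ydir deg 27.8 gap 0.358 F [-1.   0.6 -3.4] R [[-0.467, 0.885, 0.0], [0.885, 0.467, 0.001], [0.0, 0.001, -1.0]]
tool shift [-0.3  0.  -0. ] dist 0.0
```

View pics/w12.png

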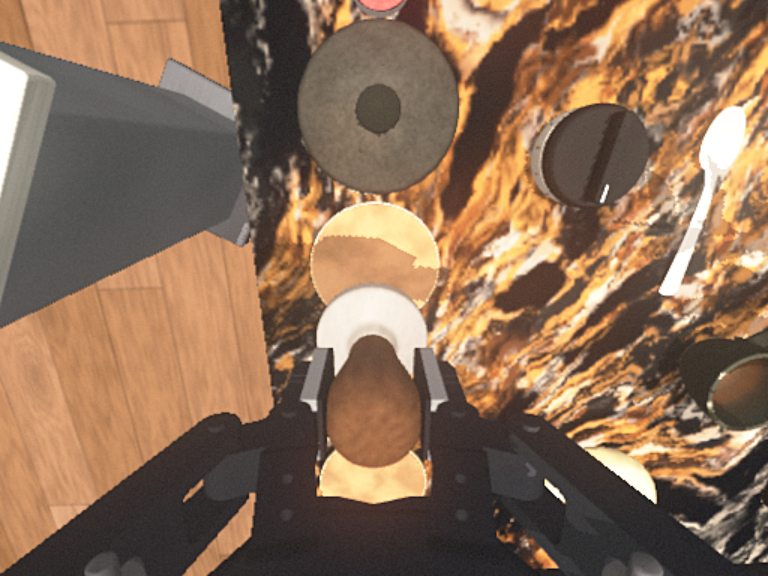

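```bash
python3 -m jog '[[0,0,20,0,0],[0,0,30,0,0],[0,0,25,0,0],[0,0,12,0,0],[0,0,6,0,0],[0,0,0,0,0],[0,0,0,0,0]]'; python3 - <<'E'
from h import *
go(409,151.5)
im=bot.read_camera('wrist')[:,:,::-1]; cv2.imwrite('pics/w13.png',cv2.resize(im,None,fx=1.5,fy=1.5))
im=bot.read_camera('side')[:,:,::-1]; cv2.imwrite('pics/s13.png',cv2.resize(im[130:260,140:310],None,fx=4,fy=4,interpolation=2))
E
```

```text
time_s: 15.32
position: [0.4093, 0.1514, 0.0362]
orientation: [0.518, 0.856, 0.0, 0.0]
force: [-0.2, -0.8, -4.1]
finger_gap: 0.366
t 15.32 pos [409.3 151.4  36.2] ydir deg 27.6 gap 0.366 F [-0.2 -0.8 -4.1] R [[-0.464, 0.886, 0.001], [0.886, 0.464, 0.0], [0.0, 0.001, -1.0]]
tool shift [ 0.3 -0.2 -0. ] dist 0.0
```

View pics/w13.png

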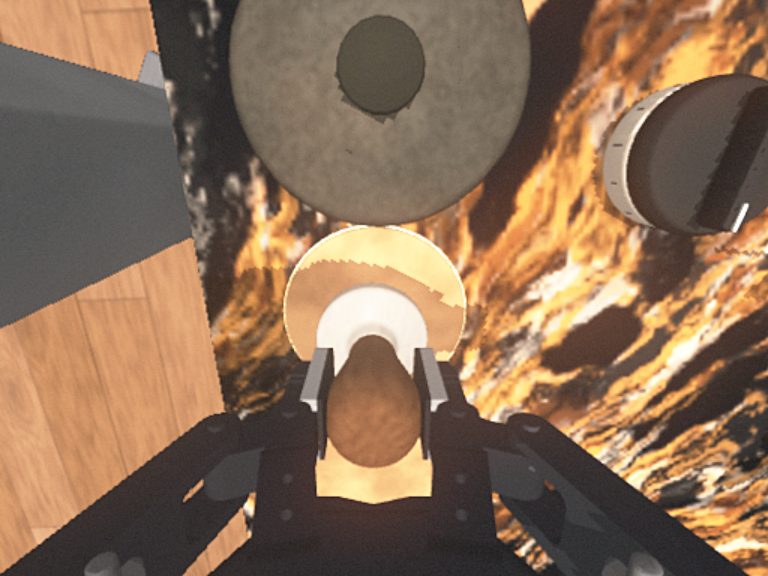

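View pics/s13.png

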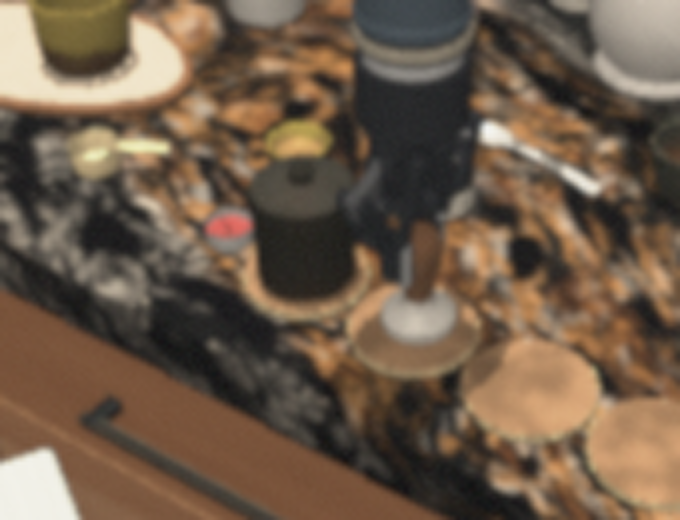

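```bash
python3 -m jog '[[0,0,2,0,0],[0,0,2,0,0],[0,0,1,0,0],[0,0,0,0,0]]';python3 -m jog '[[0,0,1,0,0],[0,0,1,0,0],[0,0,0,0,0]]';python3 -m jog '[[0,0,1,0,0],[0,0,0,0,0]]'
```

```text
time_s: 15.75
position: [0.4086, 0.151, 0.0308]
orientation: [0.518, 0.855, 0.0, -0.0]
force: [0.8, -0.2, -3.3]
finger_gap: 0.363
time_s: 16.0
position: [0.4089, 0.151, 0.0289]
orientation: [0.518, 0.855, 0.0, 0.0]
force: [-1.5, -0.1, -1.3]
finger_gap: 0.361
time_s: 16.17
position: [0.4089, 0.151, 0.0288]
orientation: [0.518, 0.855, 0.0, -0.0]
force: [-3.3, -2.4, 10.4]
finger_gap: 0.361
```

```bash
python3 -m jog '[[0,0,-1,0,0],[0,0,0,0,0.6],[0,0,0,0,0.6],[0,0,0,0,0.6],[0,0,-10,0,0.6],[0,0,-25,0,0.6],[0,0,-35,0,0.6],[0,0,-35,0,0.6]]';python3 -m jog '[[0,0,-35,0,0.6],[0,0,-35,0,0.6],[0,0,-10,0,0.6],[0,0,0,0,0.6],[0,0,0,0,0.6]]'; python3 - <<'E'
from h import *
m=bot.camera_model('wrist')
go(491,283)
im=bot.read_camera('wrist')[:,:,::-1]; cv2.imwrite('pics/w14.png',cv2.resize(im,None,fx=1.5,fy=1.5))
im=bot.read_camera('side')[:,:,::-1]; cv2.imwrite('pics/s14.png',cv2.resize(im[130:260,140:310],None,fx=4,fy=4,interpolation=2))
E
```

```text
time_s: 16.83
position: [0.408, 0.1506, 0.1344]
orientation: [0.518, 0.855, -0.001, -0.001]
force: [1.6, 0.5, 0.6]
finger_gap: 0.599
time_s: 17.25
position: [0.4086, 0.151, 0.2135]
orientation: [0.518, 0.855, 0.0, -0.0]
force: [0.1, 0.4, -0.1]
finger_gap: 0.596
t 17.25 pos [408.6 151.  213.5] ydir deg 27.6 gap 0.596 F [ 0.1  0.4 -0.1] R [[-0.463, 0.886, 0.0], [0.886, 0.463, 0.0], [0.0, 0.0, -1.0]]
tool shift [7.880e+01 1.342e+02 1.000e-01] dist 156.0
```

View pics/w14.png

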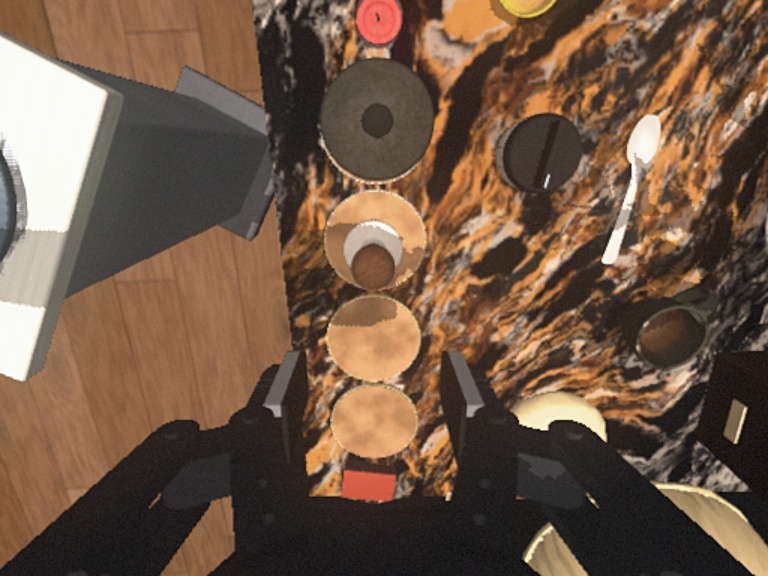

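View pics/s14.png

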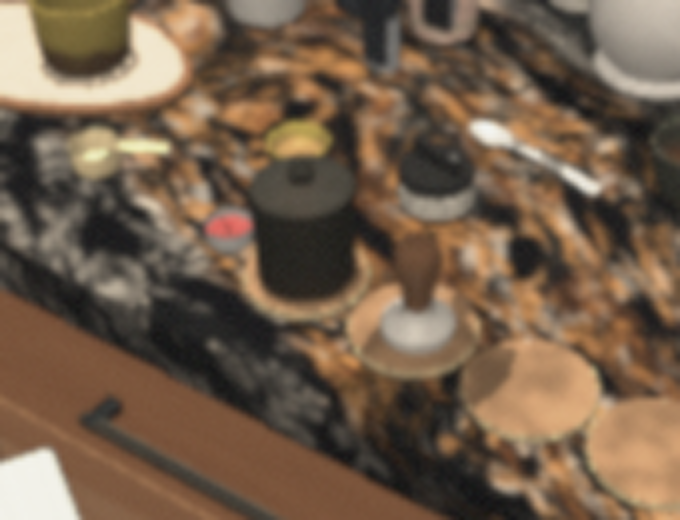

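```bash
python3 - <<'E'
from h import *
m=bot.camera_model('wrist')
f=lambda p:((p[0]+.5)/1.5-.5,(p[1]+.5)/1.5-.5)
for n,p,z in[('c2',(375.5,240),.008),('tfoot',(373,246),.03),('c3',(374,338),.008),('c4',(374,421),.008),('timer',(542,151),.038),('barA',(546,184),.05),('barB',(549,122),.05),('canknob',(377,121),.108)]: print(n,np.round(p2w(m,f(p),z)*1e3,1))
im=cv2.imread('pics/w14.png')[80:220,460:640]; cv2.imwrite('pics/w14c.png',cv2.resize(im,None,fx=4,fy=4))
E
```

```text
c2 [407.6 152.8   8. ]
tfoot [405.9 151.3  30. ]
c3 [452.3  64.2   8. ]
c4 [497.7 -22.6   8. ]
timer [487.7 282.4  38. ]
barA [500.5 261.5  50. ]
barB [476.3 299.6  50. ]
canknob [363.9 237.8 108. ]
```

View pics/w14c.png

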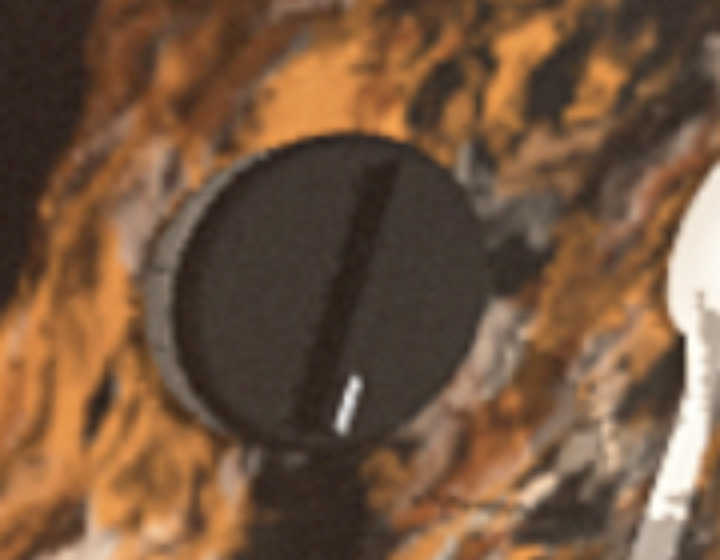

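```bash
python3 - <<'E'
from h import *
m=bot.camera_model('wrist')
f=lambda p:((p[0]+.5)/1.5-.5,(p[1]+.5)/1.5-.5)
a=p2w(m,f((555.5,121)),.04);b=p2w(m,f((539,186)),.04);print(a,b,np.degrees(np.arctan2(*(b-a)[1::-1])))
mark=[p2w(m,f((460+x/4,80+y/4)),.052) for x,y in((356,378),(342,432))]; print(mark, np.degrees(np.arctan2(*(mark[1]-mark[0])[1::-1])))
# previous estimate top0 bar ends
print(np.degrees(np.arctan2(256-307,500-480)), np.degrees(np.arctan2(260-306,503.3-483.9)))
ang=-68
go(490,282.5,yaw=ang+90)
E
```

```text
[0.48358106 0.30484268 0.04      ] [0.50037164 0.25882722 0.04      ] -69.95348315526219
[array([0.49757625, 0.26823138, 0.052     ]), array([0.50107889, 0.2586293 , 0.052     ])] -69.95907393241299
-68.58703052512824 -67.13294370022727
t 17.35 pos [407.6 150.5 212.1] ydir deg 27.6 gap 0.599 F [-0.4  0.2  0. ] R [[-0.463, 0.886, -0.003], [0.886, 0.463, -0.002], [0.0, -0.003, -1.0]]
tool shift [ 78.8 134.2  -0.5] dist 156.0
twist 5.602822140710799
```

```bash
python3 -m jog '[[12,20,0,0,0.45],[14,24,0,0,0.45],[14,24,0,0,0.45],[14,24,0,0,0.45],[14,24,0,0,0.45],[11,18,0,0,0.45],[0,0,20,7,0.45],[0,0,20,0,0.45]]'; python3 -m jog '[[0,0,20,0,0.45],[0,0,0,0,0.45],[0,0,0,0,0.45]]'; python3 - <<'E'
from h import *
go(490,282.5,yaw=20.5)
m=bot.camera_model('wrist')
im=bot.read_camera('wrist')[:,:,::-1]; cv2.imwrite('pics/w15.png',cv2.resize(im[90:384,100:400],None,fx=2,fy=2))
E
```

```text
time_s: 18.02
position: [0.491, 0.2844, 0.1715]
orientation: [0.57, 0.822, -0.001, -0.0]
force: [0.2, -1.0, -1.1]
finger_gap: 0.45
time_s: 18.27
position: [0.4895, 0.2822, 0.1514]
orientation: [0.569, 0.822, -0.003, -0.001]
force: [-0.0, -0.8, 0.2]
finger_gap: 0.45
t 18.27 pos [489.5 282.2 151.4] ydir deg 20.6 gap 0.45 F [-0.  -0.8  0.2] R [[-0.352, 0.936, -0.004], [0.936, 0.352, -0.003], [-0.002, -0.005, -1.0]]
tool shift [ 0.1  0.6 -0. ] dist 1.0
twist 0.09785931824626459
```

View pics/w15.png

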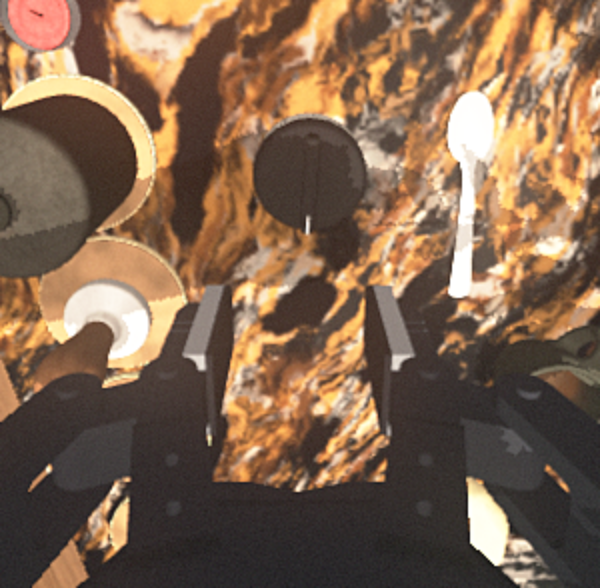

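```bash
python3 - <<'E'
from h import *
m=bot.camera_model('wrist')
s,R=st();p=np.array(s['position'])
f=lambda q:(100+q[0]/2,90+q[1]/2)
for q,z in[((310,173),.038),((312,133),.052),((308,215),.052)]: w=p2w(m,f(q),z);print(np.round(w*1e3,1),np.round(R.T@(w-p)*1e3,1))
E
```

```text
t 18.32 pos [490.6 282.8 153. ] ydir deg 20.6 gap 0.451 F [-0.6  0.3  0.1] R [[-0.352, 0.936, -0.002], [0.936, 0.352, -0.001], [-0.001, -0.002, -1.0]]
[495.3 287.8  38. ] [  3.1   6.4 114.9]
[487.2 310.9  52. ] [ 27.5   6.9 100.9]
[500.8 269.9  52. ] [-15.6   5.2 101. ]
```

```bash
python3 -m jog '[[4,5,15,0,0.45],[0,0,30,0,0.45],[0,0,30,0,0.45],[0,0,20,0,0.45],[0,0,0,0,0.45],[0,0,0,0,0.45]]'; python3 - <<'E'
from h import *
st()
im=bot.read_camera('wrist')[:,:,::-1]; cv2.imwrite('pics/w16.png',cv2.resize(im[90:384,100:400],None,fx=2,fy=2))
E
```

```text
time_s: 18.82
position: [0.4945, 0.2887, 0.0592]
orientation: [0.569, 0.822, -0.0, -0.0]
force: [0.0, -0.3, -0.1]
finger_gap: 0.449
t 18.82 pos [494.5 288.7  59.2] ydir deg 20.6 gap 0.449 F [ 0.  -0.3 -0.1] R [[-0.352, 0.936, -0.0], [0.936, 0.352, -0.0], [-0.0, -0.0, -1.0]]
```

View pics/w16.png

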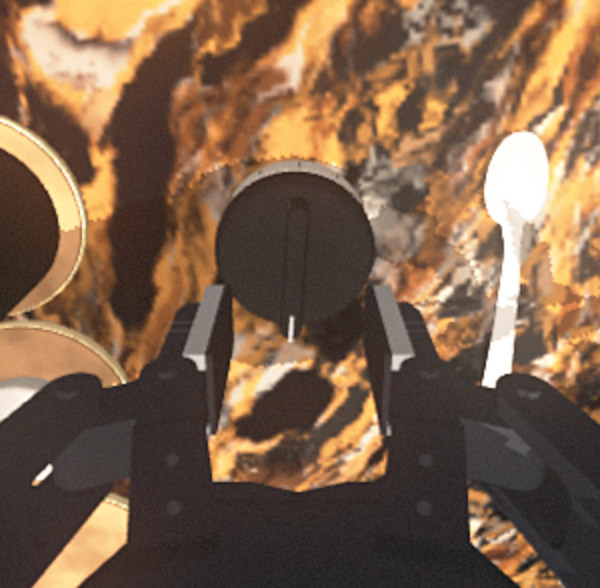

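```bash
python3 -m jog '[[0,0,15,0,0.45],[0,0,15,0,0.45],[0,0,7,0,0.45],[0,0,3,0,0.45],[0,0,0,0,0.45]]'; python3 -m jog '[[0,0,2,0,0.45],[0,0,0,0,0.45]]'; python3 -m jog '[[0,0,0,0,0],[0,0,0,0,0],[0,0,0,0,0],[0,0,0,0,0],[0,0,0,0,0],[0,0,0,0,0]]' 50; python3 - <<'E'
from h import *
st()
im=bot.read_camera('wrist')[:,:,::-1]; cv2.imwrite('pics/w17.png',cv2.resize(im[90:384,100:400],None,fx=2,fy=2))
E
```

```text
time_s: 19.28
position: [0.4947, 0.289, 0.0196]
orientation: [0.569, 0.822, 0.001, 0.0]
force: [-0.1, -0.6, 1.0]
finger_gap: 0.448
time_s: 19.45
position: [0.4947, 0.289, 0.0176]
orientation: [0.569, 0.822, 0.001, 0.0]
force: [-0.8, 0.0, 0.2]
finger_gap: 0.445
time_s: 19.95
position: [0.4943, 0.2887, 0.0171]
orientation: [0.569, 0.822, 0.0, -0.0]
force: [-0.6, -0.8, 3.0]
finger_gap: 0.069
t 19.95 pos [494.3 288.7  17.1] ydir deg 20.6 gap 0.069 F [-0.6 -0.8  3. ] R [[-0.352, 0.936, 0.0], [0.936, 0.352, 0.0], [0.0, 0.0, -1.0]]
```

View pics/w17.png

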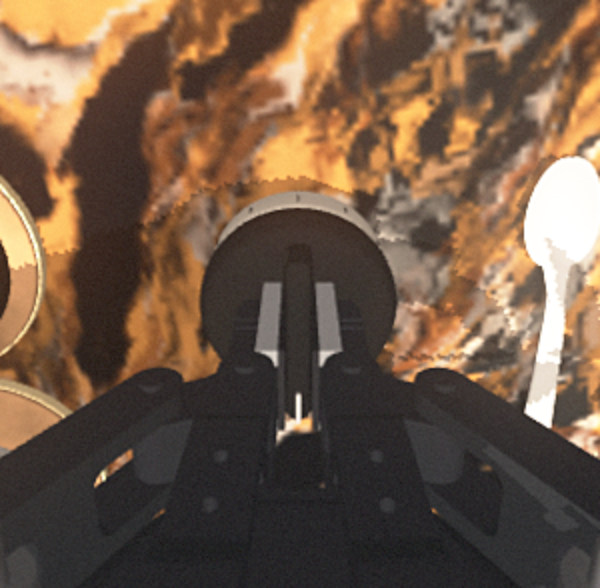

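```bash
python3 - <<'E'
from h import *
m=bot.camera_model('wrist')
s,R=st();p=np.array(s['position'])
f=lambda q:(100+q[0]/2,90+q[1]/2)
for q,z in[((299,206),.038),((299,245),.051),((203,303),.038),((396,303),.038)]: w=p2w(m,f(q),z);print(np.round(w*1e3,1),np.round(R.T@(w-p)*1e3,1))
go(455,62.5,120)
E
```

```text
t 20.0 pos [494.3 288.7  17.1] ydir deg 20.6 gap 0.075 F [-1.5 -0.5  4. ] R [[-0.352, 0.936, 0.0], [0.936, 0.352, 0.0], [0.0, 0.0, -1.0]]
[483.3 318.2  38. ] [ 31.5   0.1 -20.9]
[485.5 312.3  51. ] [ 25.2   0.1 -33.9]
[467.3 279.5  38. ] [  0.9 -28.5 -20.9]
[521.2 299.7  38. ] [  0.9  29.1 -20.9]
t 20.0 pos [494.3 288.7  17.1] ydir deg 20.6 gap 0.075 F [-1.5 -0.5  4. ] R [[-0.352, 0.936, 0.0], [0.936, 0.352, 0.0], [0.0, 0.0, -1.0]]
tool shift [-197.9 -116.3 -103. ] dist 252.0
```

```bash
python3 -m jog '[[0,0,-10,0,0],[0,0,-30,0,0],[0,0,-35,0,0],[0,0,-25,0,0],[-20,-12,0,0,0],[-28,-16,0,0,0],[-30,-18,0,0,0],[-30,-18,0,0,0]]';python3 -m jog '[[-30,-18,0,0,0],[-30,-18,0,0,0],[-20,-11,0,0,0],[-10,-5,0,0,0],[0,0,30,0,0],[0,0,20,0,0],[0,0,0,0,0],[0,0,0,0,0]]'; python3 - <<'E'
from h import *
go(455,62.5)
im=bot.read_camera('wrist')[:,:,::-1]; cv2.imwrite('pics/w18.png',cv2.resize(im[50:384,50:450],None,fx=1.75,fy=1.75))
im=bot.read_camera('side')[:,:,::-1]; cv2.imwrite('pics/s18.png',cv2.resize(im[150:280,180:350],None,fx=4,fy=4,interpolation=2))
E
```

```text
time_s: 20.67
position: [0.4718, 0.1639, 0.1172]
orientation: [0.569, 0.822, 0.0, 0.0]
force: [0.1, -0.7, -1.7]
finger_gap: 0.075
time_s: 21.33
position: [0.4548, 0.063, 0.0665]
orientation: [0.569, 0.822, -0.001, -0.001]
force: [0.5, 0.3, -1.2]
finger_gap: 0.074
t 21.33 pos [454.8  63.   66.5] ydir deg 20.7 gap 0.074 F [ 0.5  0.3 -1.2] R [[-0.353, 0.936, -0.002], [0.936, 0.353, -0.0], [0.0, -0.002, -1.0]]
tool shift [-0.6 -0.  -0. ] dist 1.0
```

View pics/w18.png

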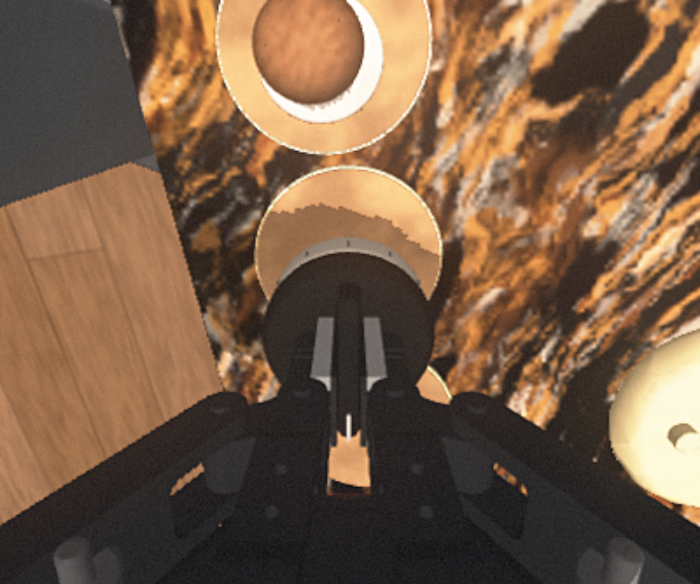

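View pics/s18.png

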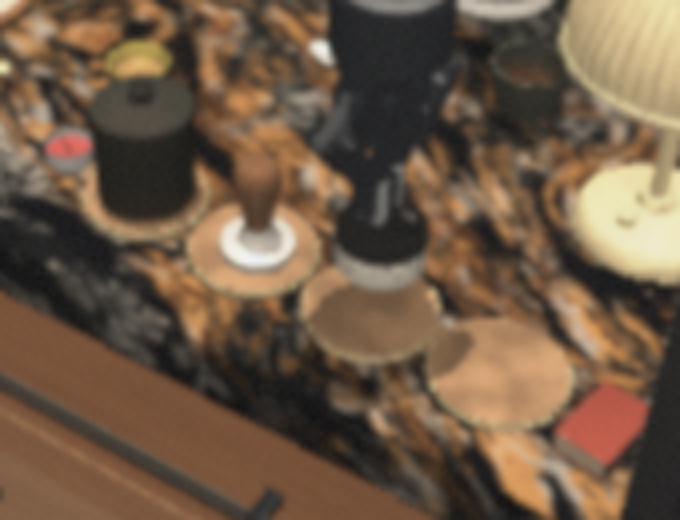

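```bash
python3 -m jog '[[0,0,12,0,0],[0,0,14,0,0],[0,0,8,0,0],[0,0,3,0,0],[0,0,1,0,0],[0,0,0,0,0]]';python3 -m jog '[[0,0,1,0,0],[0,0,1,0,0],[0,0,0,0,0]]';python3 -m jog '[[0,0,1,0,0],[0,0,0,0,0]]'
```

```text
time_s: 21.93
position: [0.4557, 0.0627, 0.0292]
orientation: [0.569, 0.822, 0.0, 0.0]
force: [0.0, -0.3, -1.1]
finger_gap: 0.073
time_s: 22.18
position: [0.4555, 0.0625, 0.027]
orientation: [0.569, 0.822, 0.0, 0.0]
force: [-0.7, 0.0, -0.6]
finger_gap: 0.077
time_s: 22.35
position: [0.4552, 0.0625, 0.0258]
orientation: [0.569, 0.822, 0.0, -0.0]
force: [0.2, 0.4, -1.1]
finger_gap: 0.078
```

```bash
python3 -m jog '[[0,0,1,0,0],[0,0,0,0,0]]';python3 -m jog '[[0,0,1,0,0],[0,0,0,0,0]]'
```

```text
time_s: 22.52
position: [0.4553, 0.0624, 0.0247]
orientation: [0.569, 0.822, 0.0, 0.0]
force: [-0.2, 0.1, -1.5]
finger_gap: 0.072
time_s: 22.68
position: [0.4553, 0.0624, 0.0247]
orientation: [0.569, 0.822, 0.0, -0.0]
force: [-2.7, -0.8, 10.7]
finger_gap: 0.075
```

```bash
python3 -m jog '[[0,0,-1,0,0],[0,0,0,0,0.4],[0,0,0,0,0.4],[0,0,0,0,0.4],[0,0,-10,0,0.4],[0,0,-25,0,0.4],[0,0,-35,0,0.4],[0,0,-35,0,0.4]]';python3 -m jog '[[0,0,-35,0,0.7],[0,0,-35,0,0.7],[0,0,-10,0,0.7],[0,0,0,0,0.7],[0,0,0,0,0.7]]'; python3 - <<'E'
from h import *
go(417,384,yaw=27)
im=bot.read_camera('wrist')[:,:,::-1]; cv2.imwrite('pics/w19.png',cv2.resize(im,None,fx=1.5,fy=1.5))
E
```

```text
time_s: 23.35
position: [0.4544, 0.0621, 0.131]
orientation: [0.569, 0.822, -0.001, -0.001]
force: [0.9, 1.0, 0.5]
finger_gap: 0.399
time_s: 23.77
position: [0.455, 0.0624, 0.21]
orientation: [0.569, 0.822, 0.0, 0.0]
force: [0.8, 0.1, -1.1]
finger_gap: 0.701
t 23.77 pos [455.   62.4 210. ] ydir deg 20.6 gap 0.701 F [ 0.8  0.1 -1.1] R [[-0.352, 0.936, 0.001], [0.936, 0.352, 0.001], [0.0, 0.001, -1.0]]
tool shift [3.144e+02 7.760e+01 1.000e-01] dist 324.0
twist -6.399460813804893
```

View pics/w19.png

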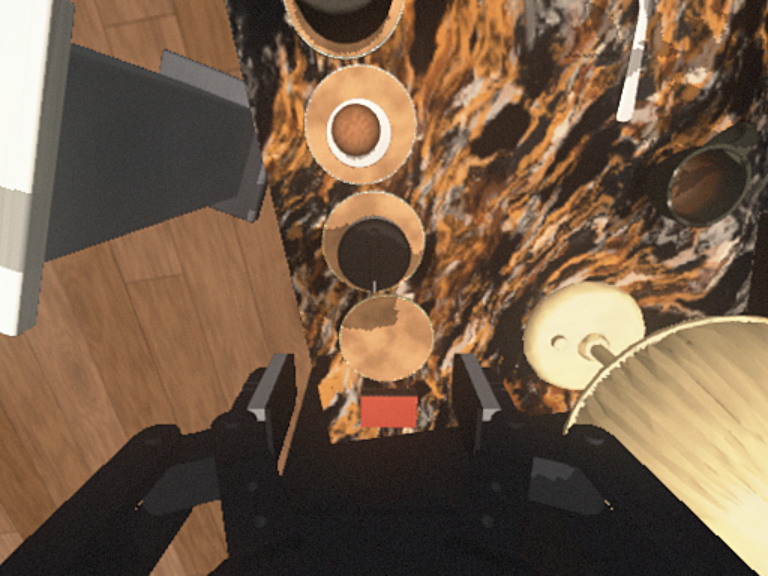

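```bash
python3 -m jog '[[20,5,-5,0,0.7],[35,9,-5,0,0.7],[38,10,0,0,0.7],[38,9,0,0,0.7],[38,9,0,0,0.7],[38,9,0,0,0.7],[38,9,0,0,0.7],[35,9,0,0,0.7]]';python3 -m jog '[[24,6,0,0,0.7],[10,3,10,0,0.7],[0,0,30,0,0.7],[0,0,30,0,0.7],[0,0,0,0,0.7],[0,0,0,0,0.7]]'; python3 - <<'E'
from h import *
go(417,384)
im=bot.read_camera('wrist')[:,:,::-1]; cv2.imwrite('pics/w20.png',cv2.resize(im,None,fx=1.5,fy=1.5))
E
```

```text
time_s: 24.48
position: [0.4195, 0.3502, 0.2173]
orientation: [0.569, 0.822, -0.002, -0.001]
force: [0.5, 0.5, 0.5]
finger_gap: 0.699
time_s: 24.98
position: [0.4167, 0.3812, 0.147]
orientation: [0.57, 0.822, -0.004, -0.0]
force: [0.2, 0.2, 0.8]
finger_gap: 0.7
t 24.98 pos [416.7 381.2 147. ] ydir deg 20.5 gap 0.7 F [0.2 0.2 0.8] R [[-0.351, 0.937, -0.005], [0.937, 0.351, -0.005], [-0.004, -0.006, -1.0]]
tool shift [ 2.5  1.3 -0. ] dist 3.0
```

View pics/w20.png

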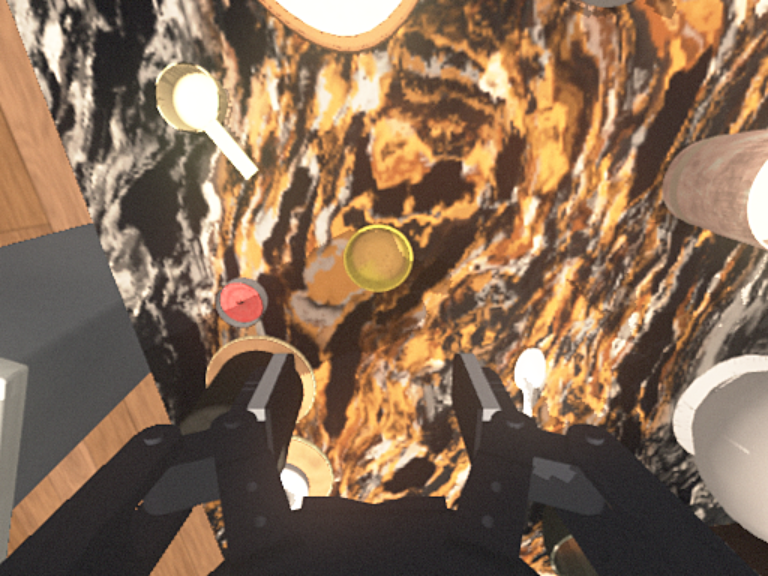

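```bash
python3 - <<'E'
from h import *
m=bot.camera_model('wrist')
s,R=st();p=np.array(s['position'])
f=lambda p:((p[0]+.5)/1.5-.5,(p[1]+.5)/1.5-.5)
w=p2w(m,f((378.5,258)),.018);print(np.round(w*1e3,1),np.round(R.T@(w-p)*1e3,1))
E
```

```text
t 25.03 pos [417.9 382.5 149.1] ydir deg 20.5 gap 0.701 F [0.9 0.2 0.1] R [[-0.351, 0.937, -0.001], [0.937, 0.351, -0.002], [-0.001, -0.002, -1.0]]
[419.7 387.3  18. ] [  4.    3.6 131.1]
```

Fully open here for margin, then descend part-way and look.

```bash
python3 -m jog '[[4,3,20,0,0.85],[0,0,35,0,0.85],[0,0,35,0,0.85],[0,0,25,0,0.85],[0,0,10,0,0.85],[0,0,0,0,0.85],[0,0,0,0,0.85]]'; python3 - <<'E'
from h import *
m=bot.camera_model('wrist')
s,R=st();p=np.array(s['position'])
im=bot.read_camera('wrist')[:,:,::-1]; cv2.imwrite('pics/w21.png',cv2.resize(im,None,fx=1.5,fy=1.5))
E
```

```text
time_s: 25.62
position: [0.4204, 0.3893, 0.0263]
orientation: [0.57, 0.822, 0.001, 0.0]
force: [0.6, 0.2, 0.6]
finger_gap: 0.852
t 25.62 pos [420.4 389.3  26.3] ydir deg 20.6 gap 0.852 F [0.6 0.2 0.6] R [[-0.351, 0.936, 0.002], [0.936, 0.351, 0.002], [0.001, 0.002, -1.0]]
```

View pics/w21.png

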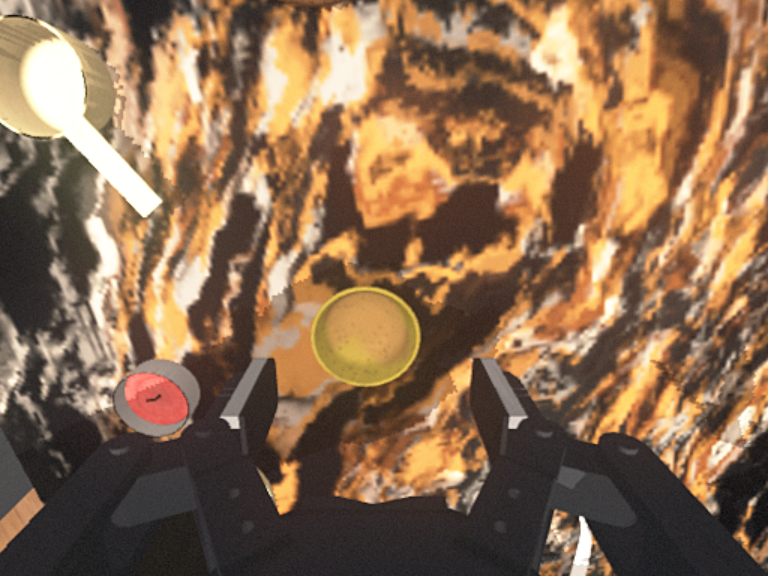

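```bash
python3 - <<'E'
from h import *
m=bot.camera_model('wrist')
s,R=st();p=np.array(s['position'])
f=lambda p:((p[0]+.5)/1.5-.5,(p[1]+.5)/1.5-.5)
w=p2w(m,f((366,337)),.018);print(np.round(w*1e3,1),np.round(R.T@(w-p)*1e3,1))
E
python3 -m jog '[[0,-3,15,0,0.85],[0,0,15,0,0.85],[0,0,5,0,0.85],[0,0,3,0,0.85],[0,0,0,0,0.85],[0,0,0,0,0.85]]'
```

```text
t 25.67 pos [420.8 389.8  27. ] ydir deg 20.6 gap 0.849 F [ 0.3 -0.3  0.7] R [[-0.351, 0.936, 0.003], [0.936, 0.351, 0.003], [0.002, 0.004, -1.0]]
[418.  386.4  18. ] [-2.3 -3.8  9. ]
time_s: 26.17
position: [0.4172, 0.3883, -0.012]
orientation: [0.569, 0.822, 0.001, 0.0]
force: [-0.0, -0.0, -0.5]
finger_gap: 0.852
```

```bash
python3 -m jog '[[-2,0,2,0,0.72],[0,0,2,0,0.72],[0,0,2,0,0.72],[0,0,2,0,0.72],[0,0,0,0,0.72]]';  python3 - <<'E'
from h import *
st()
im=bot.read_camera('wrist')[:,:,::-1]; cv2.imwrite('pics/w22.png',cv2.resize(im[140:340,120:400],None,fx=2.8,fy=2.8))
im=bot.read_camera('side')[:,:,::-1]; cv2.imwrite('pics/s22.png',cv2.resize(im[110:210,150:290],None,fx=5,fy=5,interpolation=2))
E
```

```text
time_s: 26.58
position: [0.4168, 0.3855, -0.0216]
orientation: [0.569, 0.822, -0.0, -0.0]
force: [-0.2, -1.2, 0.4]
finger_gap: 0.719
t 26.58 pos [416.8 385.5 -21.6] ydir deg 20.6 gap 0.719 F [-0.2 -1.2  0.4] R [[-0.352, 0.936, -0.001], [0.936, 0.352, -0.0], [-0.0, -0.001, -1.0]]
```

View pics/w22.png

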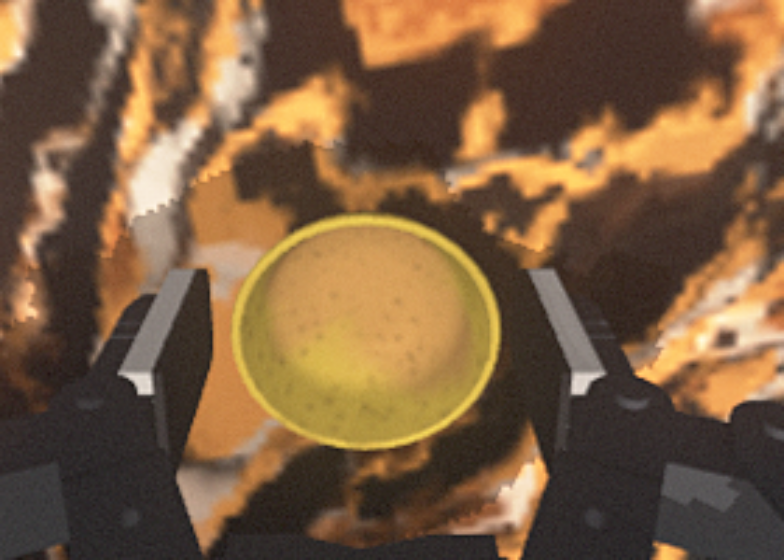

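View pics/s22.png

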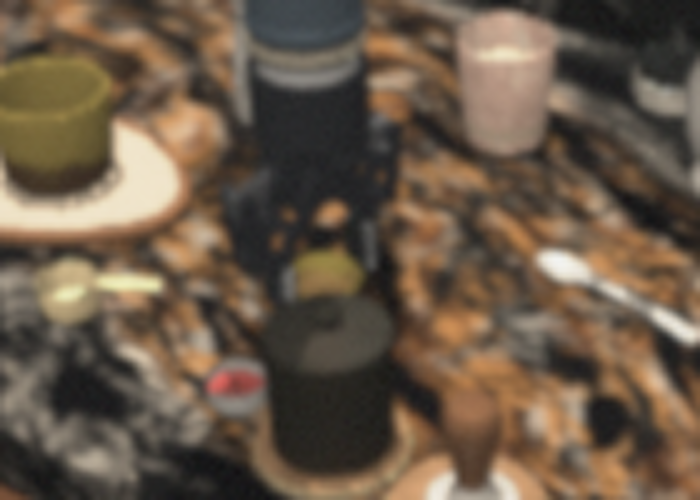

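```bash
python3 -m jog '[[0,0,0,0,0],[0,0,0,0,0],[0,0,0,0,0],[0,0,0,0,0],[0,0,0,0,0],[0,0,0,0,0]]' 25;  python3 - <<'E'
from h import *
st()
im=bot.read_camera('wrist')[:,:,::-1]; cv2.imwrite('pics/w23.png',cv2.resize(im[140:340,120:400],None,fx=2.8,fy=2.8))
E
```

```text
time_s: 27.18
position: [0.4171, 0.3858, -0.0209]
orientation: [0.569, 0.822, 0.0, -0.0]
force: [-0.4, -1.6, 6.1]
finger_gap: 0.573
t 27.18 pos [417.1 385.8 -20.9] ydir deg 20.6 gap 0.573 F [-0.4 -1.6  6.1] R [[-0.352, 0.936, 0.0], [0.936, 0.352, 0.0], [0.0, 0.0, -1.0]]
```

View pics/w23.png

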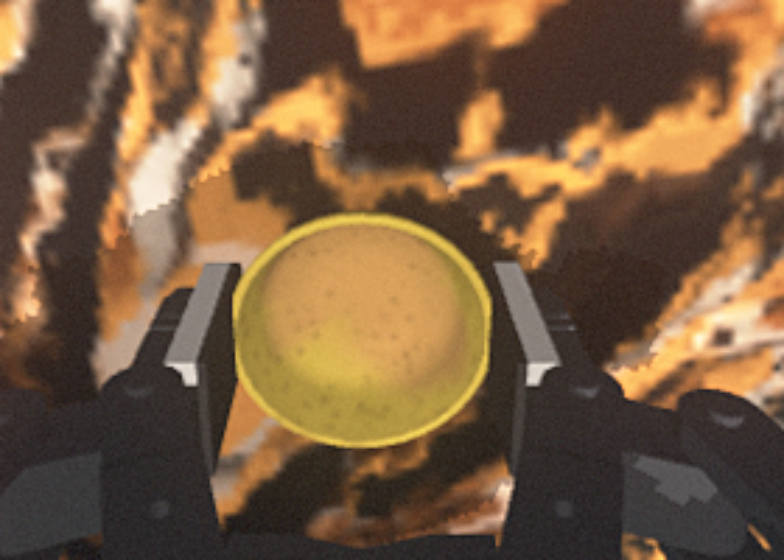

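```bash
python3 -m jog '[[0,0,-3,0,0],[0,0,-8,0,0],[0,0,-15,0,0],[0,0,-25,0,0],[0,0,-35,0,0],[0,0,-35,0,0],[0,0,-25,0,0],[0,0,0,0,0]]';  python3 - <<'E'
from h import *
go(500.5,-26)
im=bot.read_camera('wrist')[:,:,::-1]; cv2.imwrite('pics/w24.png',cv2.resize(im[140:340,120:400],None,fx=2.8,fy=2.8))
E
```

```text
time_s: 27.9
position: [0.4201, 0.3885, 0.1311]
orientation: [0.569, 0.822, 0.006, 0.001]
force: [0.4, 0.3, 0.1]
finger_gap: 0.574
t 27.9 pos [420.1 388.5 131.1] ydir deg 20.6 gap 0.574 F [0.4 0.3 0.1] R [[-0.352, 0.936, 0.008], [0.936, 0.351, 0.009], [0.005, 0.011, -1.0]]
tool shift [-416.4  -70.4   -2.9] dist 422.0
```

View pics/w24.png

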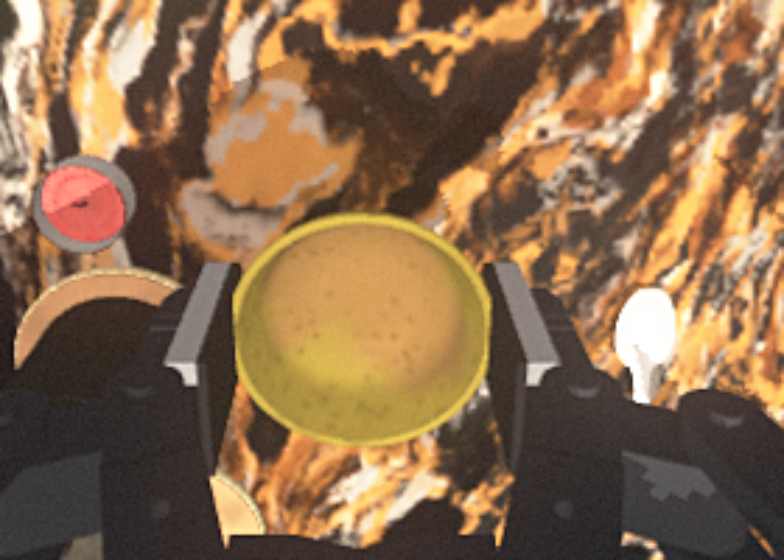

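```bash
python3 - <<'E'
from h import *
m=bot.camera_model('wrist');s,R=st();p=np.array(s['position'])
for dx in(-.004,0,.004,.008): q=w2p(m,[p-R[:,2]*.039+R[:,0]*dx])[0]; print(dx,(q-[120,140])*2.8)
E
python3 -m jog '[[-20,-4,0,0,0],[-35,-6,0,0,0],[-38,-6,0,0,0],[-38,-6,0,0,0],[-38,-7,0,0,0],[-38,-7,0,0,0],[-38,-7,0,0,0],[-38,-6,0,0,0]]';python3 -m jog '[[-38,-6,0,0,0],[-38,-6,0,0,0],[-35,-6,0,0,0],[-20,-3,0,0,0],[0,0,0,0,0],[0,0,0,0,0],[0,0,0,0,0]]';python3 - <<'E'
from h import *
go(500.5,-26)
im=bot.read_camera('wrist')[:,:,::-1]; cv2.imwrite('pics/w25.png',cv2.resize(im,None,fx=1.5,fy=1.5))
E
```

```text
t 27.95 pos [418.8 387.3 128.3] ydir deg 20.6 gap 0.571 F [ 0.1 -0.4 -0.6] R [[-0.352, 0.936, 0.005], [0.936, 0.352, 0.005], [0.003, 0.007, -1.0]]
-0.004 [362.24519581 353.39635459]
0 [362.24048599 335.37783662]
0.004 [362.23569341 317.0427104 ]
0.008 [362.23081588 298.38255713]
time_s: 28.62
position: [0.4696, 0.1014, 0.1237]
orientation: [0.569, 0.822, -0.001, -0.001]
force: [-0.1, 1.0, -0.4]
finger_gap: 0.572
time_s: 29.2
position: [0.4964, -0.0254, 0.1239]
orientation: [0.569, 0.822, -0.0, -0.001]
force: [0.5, -0.2, 0.1]
finger_gap: 0.576
t 29.2 pos [496.4 -25.4 123.9] ydir deg 20.7 gap 0.576 F [ 0.5 -0.2  0.1] R [[-0.353, 0.936, -0.002], [0.936, 0.353, 0.001], [0.001, -0.002, -1.0]]
tool shift [-2.   3.7 -0. ] dist 4.0
```

View pics/w25.png

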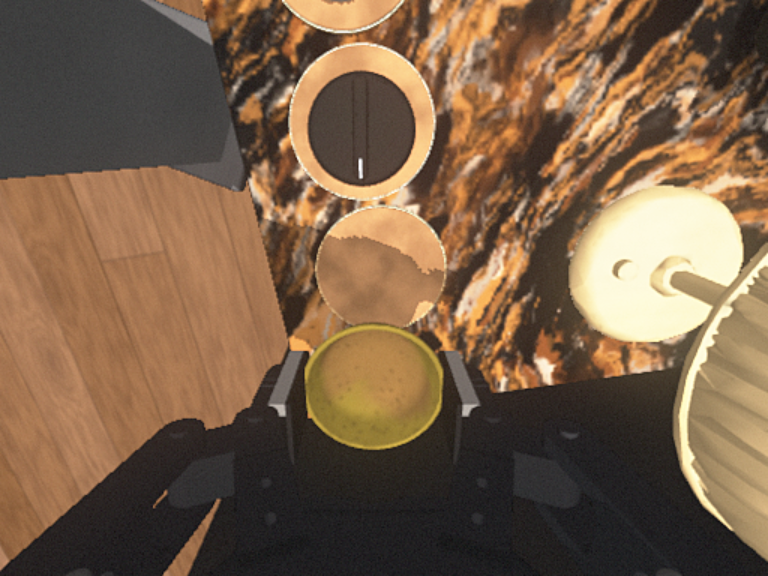

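```bash
python3 - <<'E'
from h import *
m=bot.camera_model('wrist');s,R=st();p=np.array(s['position'])
f=lambda p:((p[0]+.5)/1.5-.5,(p[1]+.5)/1.5-.5)
print(p2w(m,f((380.5,267)),.008)*1e3)
E
python3 -m jog '[[-3,4,10,0,0],[0,0,25,0,0],[0,0,30,0,0],[0,0,25,0,0],[0,0,10,0,0],[0,0,0,0,0],[0,0,0,0,0]]';python3 - <<'E'
from h import *
go(500.5,-26)
im=bot.read_camera('wrist')[:,:,::-1]; cv2.imwrite('pics/w26.png',cv2.resize(im,None,fx=1.5,fy=1.5))
im=bot.read_camera('side')[:,:,::-1]; cv2.imwrite('pics/s26.png',cv2.resize(im[150:280,220:390],None,fx=4,fy=4,interpolation=2))
E
```

```text
t 29.25 pos [496.5 -24.9 124.1] ydir deg 20.7 gap 0.571 F [-0.3 -1.   0.8] R [[-0.354, 0.935, -0.002], [0.935, 0.354, 0.001], [0.001, -0.001, -1.0]]
[500.37812388 -21.8831816    8.        ]
time_s: 29.83
position: [0.5022, -0.0274, 0.0246]
orientation: [0.569, 0.822, -0.0, -0.0]
force: [0.9, -0.4, -0.4]
finger_gap: 0.572
t 29.83 pos [502.2 -27.4  24.6] ydir deg 20.7 gap 0.572 F [ 0.9 -0.4 -0.4] R [[-0.353, 0.936, -0.001], [0.936, 0.353, 0.0], [0.0, -0.001, -1.0]]
tool shift [ 1.8 -1.1  0. ] dist 2.0
```

View pics/w26.png

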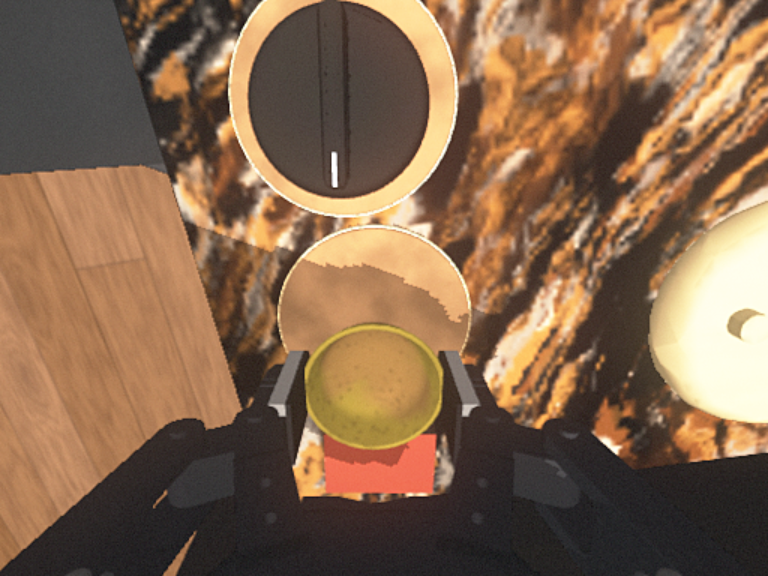

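View pics/s26.png

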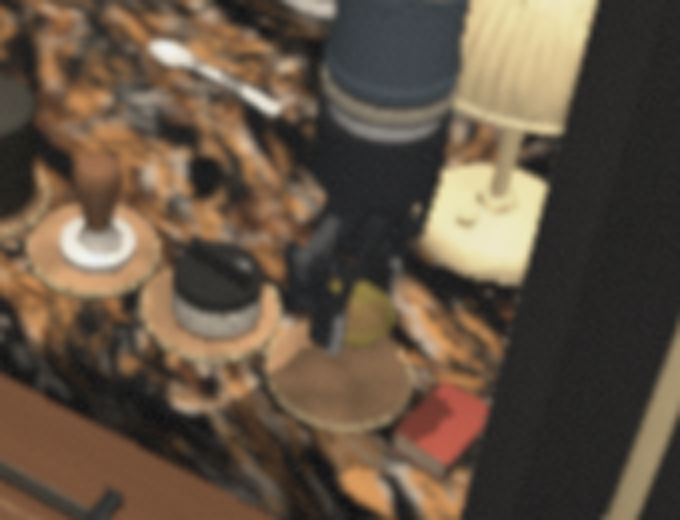

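```bash
python3 -m jog '[[3,-1,8,0,0],[0,0,12,0,0],[0,0,8,0,0],[0,0,4,0,0],[0,0,2,0,0],[0,0,0,0,0]]';python3 -m jog '[[0,0,1,0,0],[0,0,0,0,0]]';python3 -m jog '[[0,0,1,0,0],[0,0,0,0,0]]'
```

```text
time_s: 30.43
position: [0.5, -0.0254, -0.0094]
orientation: [0.569, 0.822, -0.0, -0.0]
force: [0.1, 1.7, -1.0]
finger_gap: 0.573
time_s: 30.6
position: [0.5003, -0.0254, -0.01]
orientation: [0.569, 0.822, 0.0, 0.0]
force: [-0.0, -0.1, -1.1]
finger_gap: 0.571
time_s: 30.77
position: [0.5002, -0.0254, -0.0111]
orientation: [0.569, 0.822, 0.0, 0.0]
force: [-0.0, -0.4, -0.3]
finger_gap: 0.567
```

```bash
python3 -m jog '[[0,0,1,0,0],[0,0,0,0,0]]';python3 -m jog '[[0,0,1,0,0],[0,0,0,0,0]]'; python3 - <<'E'
from h import *
st()
im=bot.read_camera('wrist')[:,:,::-1]; cv2.imwrite('pics/w27.png',cv2.resize(im,None,fx=1.5,fy=1.5))
E
```

```text
time_s: 30.93
position: [0.5, -0.0254, -0.0122]
orientation: [0.569, 0.822, 0.0, -0.0]
force: [0.9, -0.6, -0.3]
finger_gap: 0.571
time_s: 31.1
position: [0.5002, -0.0254, -0.0132]
orientation: [0.569, 0.822, 0.0, 0.0]
force: [-0.4, -0.2, -0.4]
finger_gap: 0.572
t 31.1 pos [500.2 -25.4 -13.2] ydir deg 20.6 gap 0.572 F [-0.4 -0.2 -0.4] R [[-0.352, 0.936, 0.0], [0.936, 0.352, 0.0], [0.0, 0.0, -1.0]]
```

View pics/w27.png

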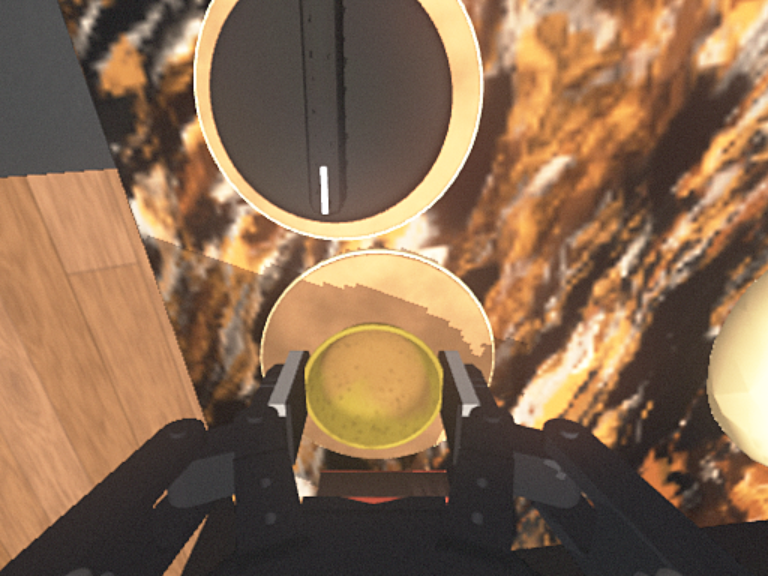

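```bash
python3 - <<'E'
from h import *
m=bot.camera_model('wrist');s,R=st();p=np.array(s['position'])
f=lambda p:((p[0]+.5)/1.5-.5,(p[1]+.5)/1.5-.5)
t=np.linspace(0,2*np.pi,100)
for dx in(0,.003,.005,.007,.009):
  c=np.array([p[0],p[1],.008])+R[:,0]*dx+R[:,1]*.0015
  q=w2p(m,np.c_[c[0]+.047*np.cos(t),c[1]+.047*np.sin(t),0*t+.008])*1.5
  print(dx,'rows',q[:,1].min().round(),q[:,1].max().round(),'cols',q[:,0].min().round(),q[:,0].max().round())
  c=np.array([p[0],p[1],.0268])+R[:,0]*dx
  q=w2p(m,np.c_[c[0]+.026*np.cos(t),c[1]+.026*np.sin(t),0*t+.0268])*1.5
  print('  bowl rows',q[:,1].min().round(),q[:,1].max().round(),'cols',q[:,0].min().round(),q[:,0].max().round())
E
```

```text
t 31.15 pos [500.2 -25.4 -13.2] ydir deg 20.6 gap 0.574 F [ 0.3 -0.  -1. ] R [[-0.352, 0.936, 0.0], [0.936, 0.352, 0.0], [-0.0, 0.0, -1.0]]
0 rows 249.0 461.0 cols 259.0 496.0
  bowl rows 324.0 451.0 cols 301.0 448.0
0.003 rows 241.0 455.0 cols 258.0 497.0
  bowl rows 315.0 445.0 cols 300.0 448.0
0.005 rows 236.0 451.0 cols 258.0 498.0
  bowl rows 310.0 440.0 cols 300.0 448.0
0.007 rows 230.0 447.0 cols 257.0 498.0
  bowl rows 304.0 436.0 cols 299.0 449.0
0.009 rows 224.0 444.0 cols 257.0 499.0
  bowl rows 299.0 431.0 cols 299.0 449.0
```

```bash
python3 -m jog '[[0,1,1,0,0],[0,0,0,0,0]]';python3 -m jog '[[0,0,1,0,0],[0,0,0,0,0]]'
```

```text
time_s: 31.32
position: [0.5002, -0.0254, -0.0134]
orientation: [0.569, 0.822, -0.0, -0.001]
force: [-3.6, -0.9, 12.1]
finger_gap: 0.571
time_s: 31.48
position: [0.5002, -0.0254, -0.0135]
orientation: [0.57, 0.822, -0.0, -0.001]
force: [-6.7, -0.4, 21.0]
finger_gap: 0.572
```

```bash
python3 -m jog '[[0,0,-2,0,0],[0,0,0,0,0.75],[0,0,0,0,0.75],[0,0,0,0,0.75],[0,0,-10,0,0.75],[0,0,-25,0,0.75],[0,0,-35,0,0.75],[0,0,-35,0,0.75]]';python3 -m jog '[[0,0,-35,0,0.75],[0,0,-35,0,0.75],[0,0,-25,0,0.75],[0,0,-10,0,0.75],[0,0,0,0,0.75],[0,0,0,0,0.75]]'; python3 - <<'E'
from h import *
m=bot.camera_model('wrist')
st()
im=bot.read_camera('wrist')[:,:,::-1]; cv2.imwrite('pics/w28.png',cv2.resize(im,None,fx=1.5,fy=1.5))
im=bot.read_camera('side')[:,:,::-1]; cv2.imwrite('pics/s28.png',cv2.resize(im[140:280,170:360],None,fx=4,fy=4,interpolation=2))
E
```

```text
time_s: 32.15
position: [0.5, -0.0251, 0.0927]
orientation: [0.569, 0.822, -0.001, -0.001]
force: [1.0, 0.3, 0.3]
finger_gap: 0.749
time_s: 32.65
position: [0.5004, -0.025, 0.1964]
orientation: [0.569, 0.822, -0.0, -0.0]
force: [-0.9, -0.1, -0.4]
finger_gap: 0.747
t 32.65 pos [500.4 -25.  196.4] ydir deg 20.6 gap 0.747 F [-0.9 -0.1 -0.4] R [[-0.352, 0.936, -0.001], [0.936, 0.352, 0.0], [0.0, -0.0, -1.0]]
```

View pics/w28.png

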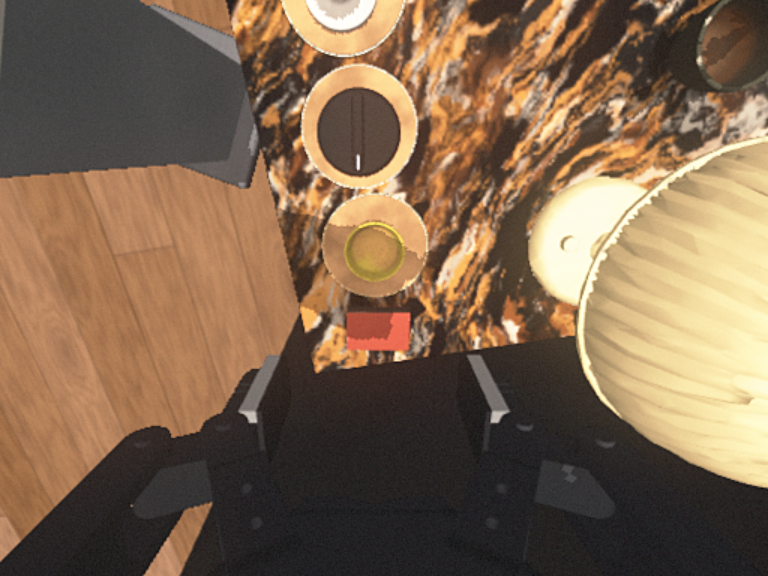

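View pics/s28.png

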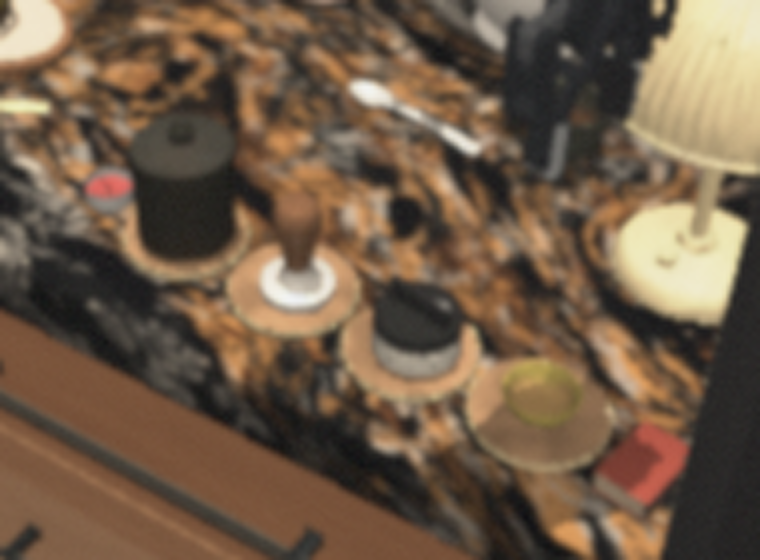

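```bash
python3 - <<'E'
from h import *
mw=bot.camera_model('wrist');ms=bot.camera_model('side')
f=lambda p:((p[0]+.5)/1.5-.5,(p[1]+.5)/1.5-.5)
g=lambda p:((p[0]+.5)/4-.5+170,(p[1]+.5)/4-.5+140)
for n,p,z in[('c4',(375,246.5),.008),('bowl rim',(374.5,251.5),.026),('c3',(360,126.5),.008),('timer disc',(358.5,131),.046)]: print('w',n,np.round(p2w(mw,f(p),z)*1e3,1))
for n,p,z in[('c4',(540,415),.008),('bowl rim',(543,392),.026),('bowl rim',(543,387),.026),('c3',(411,347),.008),('timer disc',(419,316),.046),('c2',(293,286),.008),('tamp foot',(298,275),.030),('c1',(184,233),.008),('knob',(181,130),.108)]: print('s',n,np.round(p2w(ms,g(p),z)*1e3,1))
im=cv2.imread('pics/s28.png')[330:500,430:720];cv2.imwrite('pics/s28c.png',cv2.resize(im,None,fx=2.6,fy=2.6))
im=cv2.imread('pics/w28.png')[170:330,290:470];cv2.imwrite('pics/w28c.png',cv2.resize(im,None,fx=3.5,fy=3.5))
E
```

```text
w c4 [500.  -24.7   8. ]
w bowl rim [499.7 -25.   26. ]
w c3 [454.   63.3   8. ]
w timer disc [455.9  58.8  46. ]
s c4 [499.5 -31.8   8. ]
s bowl rim [501.3 -28.9  26. ]
s bowl rim [503.8 -25.2  26. ]
s c3 [454.9  58.7   8. ]
s timer disc [453.3  49.5  46. ]
s c2 [409.5 148.8   8. ]
s tamp foot [407.1 136.1  30. ]
s c1 [362.  236.4   8. ]
s knob [361.9 229.3 108. ]
```

View pics/s28c.png

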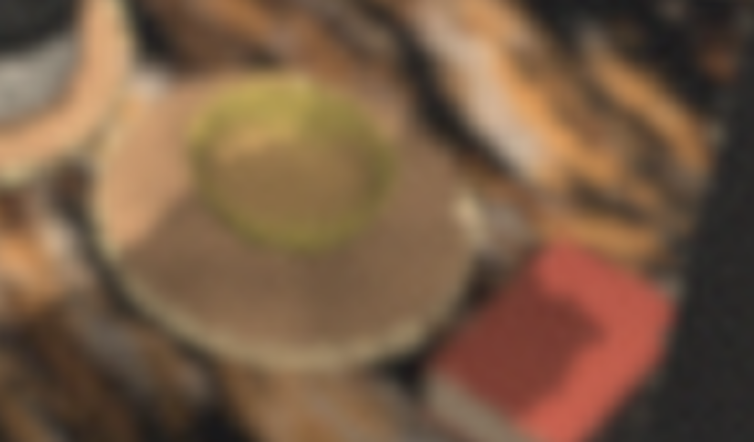

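View pics/w28c.png

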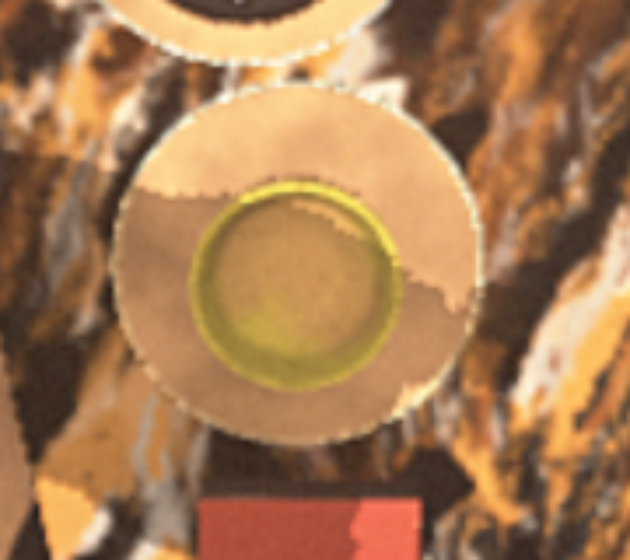

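```bash
python3 -m jog '[[20,0,-20,0,0.75],[30,0,-20,0,0.75],[30,0,-20,0,0.75],[20,0,0,0,0.75],[0,0,0,0,0.75],[0,0,0,0,0.75],[0,0,0,0,0.75],[0,0,0,0,0.75]]'; python3 - <<'E'
from h import *
m=bot.camera_model('wrist'); st()
im=bot.read_camera('wrist')[:,:,::-1]; im=cv2.resize(im,None,fx=4,fy=4,interpolation=2)
t=np.linspace(0,2*np.pi,200)
cv2.imwrite('pics/w29.png',im[0:600*2,300:2048][:, :][:1200,:1500][::2,::2])
import pickle;pickle.dump(m,open('m29.pkl','wb'))
E
```

```text
time_s: 33.42
position: [0.4655, 0.0671, 0.2555]
orientation: [0.57, 0.821, -0.001, -0.001]
force: [0.2, 0.1, -1.0]
finger_gap: 0.754
t 33.42 pos [465.5  67.1 255.5] ydir deg 20.5 gap 0.754 F [ 0.2  0.1 -1. ] R [[-0.35, 0.937, -0.002], [0.937, 0.35, -0.001], [-0.0, -0.003, -1.0]]
```

View pics/w29.png

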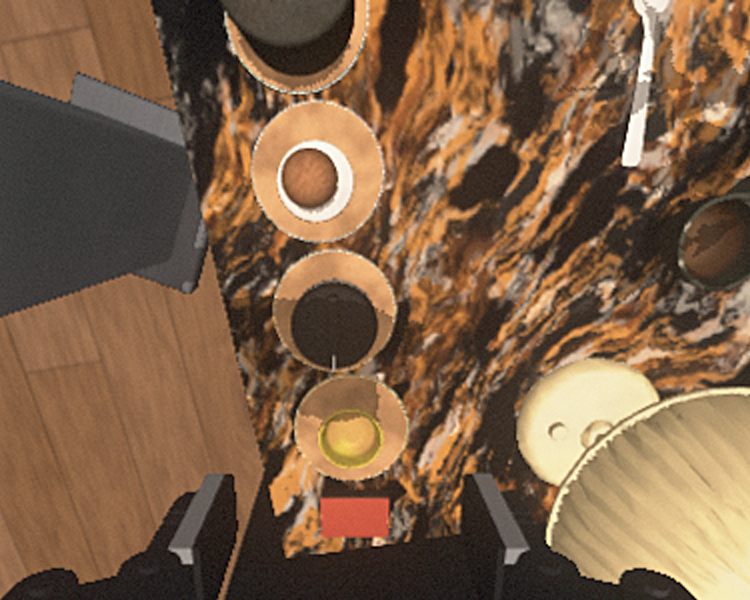

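```bash
python3 - <<'E'
from h import *
import pickle
m=pickle.load(open('m29.pkl','rb'))
f=lambda p:(p[0]/2+75,p[1]/2)
for n,p,z in[('c2',(318.5,171),.008),('foot',(314.5,180),.022),('tamptop',(310,176),.08),('c3',(334.5,310),.008),('timer',(333.5,324),.046),('c4',(351.5,428),.008),('bowl',(350,438),.026)]: print(n,np.round(p2w(m,f(p),z)*1e3,1))
E
python3 -m jog '[[30,0,0,0,0.75],[38,0,0,0,0.75],[38,0,0,0,0.75],[38,0,0,0,0.75],[38,0,0,0,0.75],[38,0,0,0,0.75],[38,0,0,0,0.75],[30,0,0,0,0.75]]';python3 -m jog '[[36,0,0,0,0.75],[36,0,0,0,0.75],[30,0,0,0,0.75],[0,0,0,0,0.75],[0,0,0,0,0.75],[0,0,0,0,0.75]]'; python3 - <<'E'
from h import *
im=bot.read_camera('top')[:,:,::-1]; cv2.imwrite('pics/t30.png',cv2.resize(im[130:280,170:370],None,fx=4,fy=4,interpolation=2))
im=bot.read_camera('side')[:,:,::-1]; cv2.imwrite('pics/s30.png',cv2.resize(im,None,fx=1.5,fy=1.5))
E
```

```text
c2 [410.8 153.    8. ]
foot [411.  146.2  22. ]
tamptop [411.6 147.   80. ]
c3 [455.3  63.5   8. ]
timer [456.4  61.3  46. ]
c4 [502.  -23.9   8. ]
bowl [501.1 -25.1  26. ]
time_s: 34.13
position: [0.3635, 0.3401, 0.2564]
orientation: [0.569, 0.822, -0.0, -0.0]
force: [0.4, -0.2, -0.1]
finger_gap: 0.749
time_s: 34.63
position: [0.3296, 0.4323, 0.2561]
orientation: [0.57, 0.822, -0.001, 0.0]
force: [0.4, 0.1, -0.7]
finger_gap: 0.749
```

View pics/t30.png

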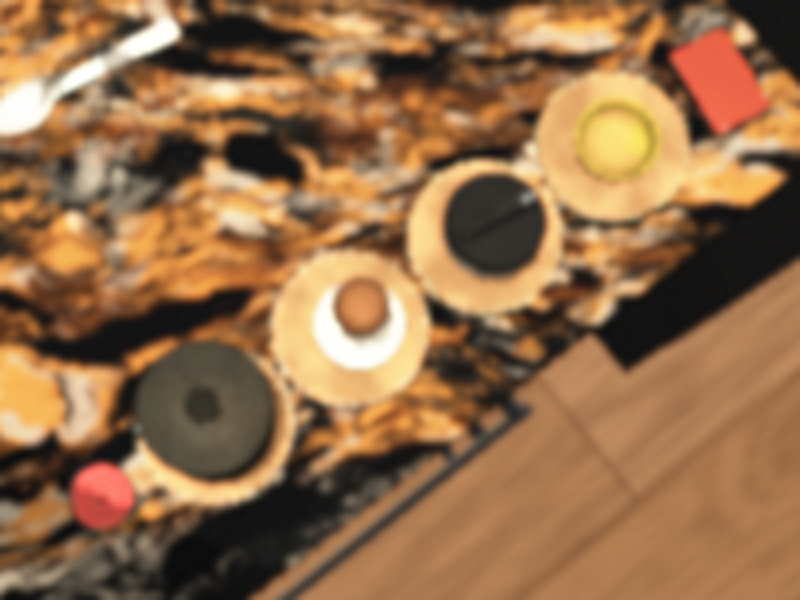

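View pics/s30.png

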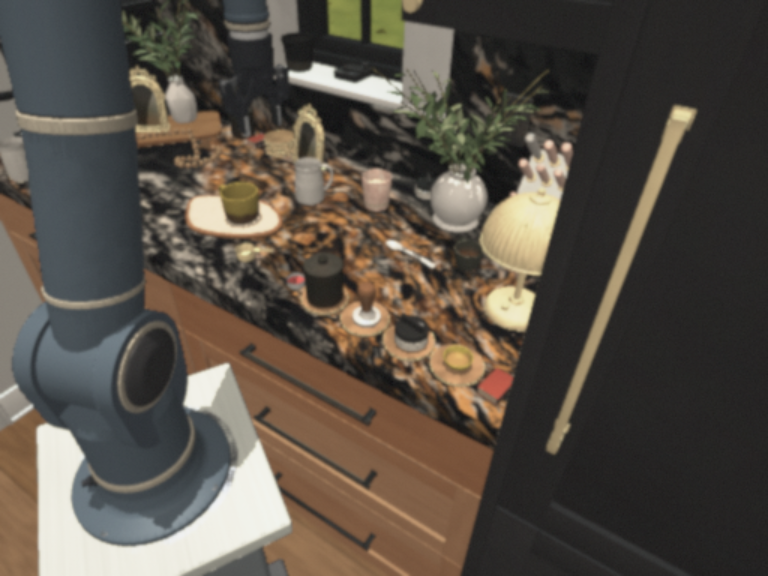

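```bash
python3 - <<'E'
from h import *
m=bot.camera_model('top'); f=lambda p:((p[0]+.5)/4-.5+170,(p[1]+.5)/4-.5+130)
for n,p,z in[('c1',(217,428),.008),('knob',(203,405),.107),('rim shoulder',(204,409),.085),('c2',(351,327),.008),('foot',(360,325),.026),('tamptop',(361,306),.085),('c3',(486,236),.008),('timer',(495,225),.046),('c4',(613,146),.008),('bowl',(615,139),.026)]: print(n,np.round(p2w(m,f(p),z)*1e3,1))
E
```

```text
c1 [359.2 238.4   8. ]
knob [362.7 238.7 107. ]
rim shoulder [362.9 239.8  85. ]
c2 [408.8 150.7   8. ]
foot [406.5 145.9  26. ]
tamptop [408.1 146.3  85. ]
c3 [453.5  60.9   8. ]
timer [451.8  59.6  46. ]
c4 [499.3 -26.2   8. ]
bowl [499.1 -24.1  26. ]
```

```bash
python3 - <<'E'
from h import *
go(409,147,yaw=27.6)
E
```

```text
t 34.73 pos [330.  431.8 256.5] ydir deg 20.4 gap 0.751 F [0.3 0.8 0.1] R [[-0.349, 0.937, 0.0], [0.937, 0.349, -0.001], [-0.001, -0.0, -1.0]]
tool shift [-294.5  -25.3    0.3] dist 296.0
twist -7.193327625838592
```

```bash
python3 -m jog '[[-25,-2,0,0,0.6],[-38,-3,0,0,0.6],[-38,-3,0,0,0.6],[-38,-3,0,0,0.6],[-38,-4,0,0,0.6],[-38,-4,0,0,0.6],[-38,-3,0,0,0.6],[-30,-3,0,0,0.6]]';python3 -m jog '[[-11,0,0,-7,0.6],[0,0,35,0,0.6],[0,0,35,0,0.6],[0,0,35,0,0.6],[0,0,15,0,0.6],[0,0,0,0,0.6],[0,0,0,0,0.6]]'; python3 - <<'E'
from h import *
go(409,147)
im=bot.read_camera('wrist')[:,:,::-1]; cv2.imwrite('pics/w31.png',cv2.resize(im,None,fx=1.5,fy=1.5))
E
```

```text
time_s: 35.4
position: [0.4053, 0.1552, 0.2571]
orientation: [0.571, 0.821, 0.0, 0.0]
force: [1.1, 0.4, -0.1]
finger_gap: 0.598
time_s: 35.98
position: [0.4086, 0.1484, 0.1368]
orientation: [0.519, 0.855, -0.0, -0.0]
force: [0.7, 0.1, 0.8]
finger_gap: 0.596
t 35.98 pos [408.6 148.4 136.8] ydir deg 27.5 gap 0.596 F [0.7 0.1 0.8] R [[-0.461, 0.887, -0.001], [0.887, 0.461, -0.001], [-0.0, -0.001, -1.0]]
tool shift [-1.5 -0.3  0. ] dist 2.0
```

View pics/w31.png

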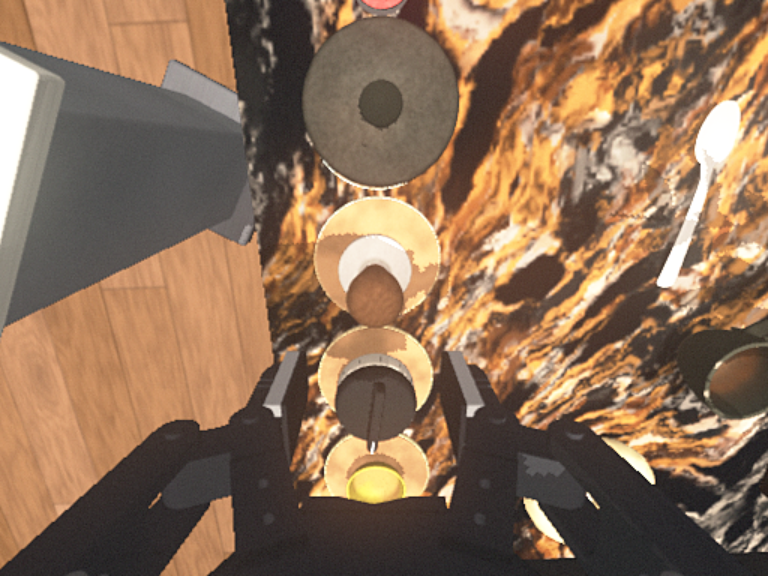

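```bash
python3 - <<'E'
from h import *
m=bot.camera_model('wrist');s,R=st();p=np.array(s['position'])
f=lambda p:((p[0]+.5)/1.5-.5,(p[1]+.5)/1.5-.5)
t=np.linspace(0,2*np.pi,100)
for n,q,z in[('c2',(377.5,258.5),.008),('top',(375,297),.080),('knob',(381,104),.108)]:
  w=p2w(m,f(q),z);print(n,np.round(w*1e3,1),np.round(R.T@(w-p)*1e3,1))
for dx in(-.006,-.003,0,.003):
  c=np.array([p[0],p[1],.03])+R[:,0]*dx
  q=w2p(m,np.c_[c[0]+.027*np.cos(t),c[1]+.027*np.sin(t),0*t+.03])*1.5
  print(dx,'foot top row min',q[:,1].min().round(1))
E
```

```text
t 36.03 pos [409.5 149.2 137.8] ydir deg 27.5 gap 0.6 F [-0.3 -0.2  0.5] R [[-0.462, 0.887, 0.002], [0.887, 0.462, 0.001], [-0.0, 0.002, -1.0]]
c2 [410.4 154.1   8. ] [  4.    2.8 129.8]
top [410.2 149.3  80. ] [-0.2  0.6 57.8]
knob [366.1 239.4 108. ] [100.1   3.1  29.8]
-0.006 foot top row min 242.2
-0.003 foot top row min 237.9
0 foot top row min 233.5
0.003 foot top row min 229.1
```

```bash
python3 -m jog '[[-1,0,20,0,0.6],[0,0,35,0,0.6],[0,0,30,0,0.6],[0,0,14,0,0.6],[0,0,6,0,0.6],[0,0,2,0,0.6],[0,0,0,0,0.6]]';python3 -m jog '[[0,0,0,0,0],[0,0,0,0,0],[0,0,0,0,0],[0,0,0,0,0],[0,0,0,0,0]]' 60;python3 -m jog '[[0,0,-5,0,0],[0,0,-5,0,0],[3,1,0,0,0],[2,1,0,0,0],[0,0,0,0,0],[0,0,0,0,0],[0,0,5,0,0],[0,0,0,0,0]]'
```

```text
time_s: 36.62
position: [0.4104, 0.1492, 0.0309]
orientation: [0.518, 0.855, 0.001, 0.001]
force: [0.4, 0.6, 0.0]
finger_gap: 0.603
time_s: 37.03
position: [0.41, 0.1491, 0.0314]
orientation: [0.518, 0.855, 0.001, 0.001]
force: [-2.0, -0.3, 6.1]
finger_gap: 0.363
time_s: 37.7
position: [0.4079, 0.1538, 0.0339]
orientation: [0.518, 0.855, -0.001, -0.0]
force: [0.5, -1.0, -3.6]
finger_gap: 0.358
```

```bash
python3 -m jog '[[0,1,2,0,0],[0,0,1,0,0],[0,0,0,0,0]]';python3 -m jog '[[0,0,1,0,0],[0,0,0,0,0]]'
```

```text
time_s: 37.95
position: [0.4095, 0.1544, 0.0317]
orientation: [0.518, 0.855, -0.0, -0.0]
force: [0.7, -0.3, -3.1]
finger_gap: 0.366
time_s: 38.12
position: [0.4095, 0.1544, 0.0315]
orientation: [0.518, 0.855, -0.0, -0.0]
force: [-3.9, -2.0, 6.8]
finger_gap: 0.368
```

```bash
python3 -m jog '[[0,0,-1,0,0],[0,0,0,0,0.6],[0,0,0,0,0.6],[0,0,0,0,0.6],[0,0,-10,0,0.6],[0,0,-25,0,0.6],[0,0,-35,0,0.6],[0,0,-35,0,0.6]]';python3 -m jog '[[0,0,-35,0,0.6],[0,0,-35,0,0.6],[0,0,-35,0,0.6],[-20,0,0,0,0.6],[-35,0,0,0,0.6],[-30,0,0,0,0.6],[-5,0,0,0,0.6],[0,0,0,0,0.6]]';python3 -m jog '[[0,0,0,0,0.6],[0,0,0,0,0.6]]'; python3 - <<'E'
from h import *
st();m=bot.camera_model('wrist')
im=bot.read_camera('wrist')[:,:,::-1]; cv2.imwrite('pics/w32.png',cv2.resize(im,None,fx=1.5,fy=1.5))
import pickle;pickle.dump(m,open('m32.pkl','wb'))
E
```

```text
time_s: 38.78
position: [0.4087, 0.1543, 0.1375]
orientation: [0.518, 0.855, -0.001, -0.001]
force: [1.0, 0.5, 0.2]
finger_gap: 0.601
time_s: 39.45
position: [0.4517, 0.0729, 0.2418]
orientation: [0.52, 0.854, 0.0, 0.0]
force: [-0.2, 0.4, -0.8]
finger_gap: 0.602
time_s: 39.62
position: [0.4505, 0.0762, 0.2415]
orientation: [0.517, 0.856, 0.0, -0.0]
force: [-0.9, 0.4, -0.4]
finger_gap: 0.601
t 39.62 pos [450.5  76.2 241.5] ydir deg 27.7 gap 0.601 F [-0.9  0.4 -0.4] R [[-0.465, 0.885, -0.001], [0.885, 0.465, 0.0], [0.001, -0.0, -1.0]]
```

View pics/w32.png

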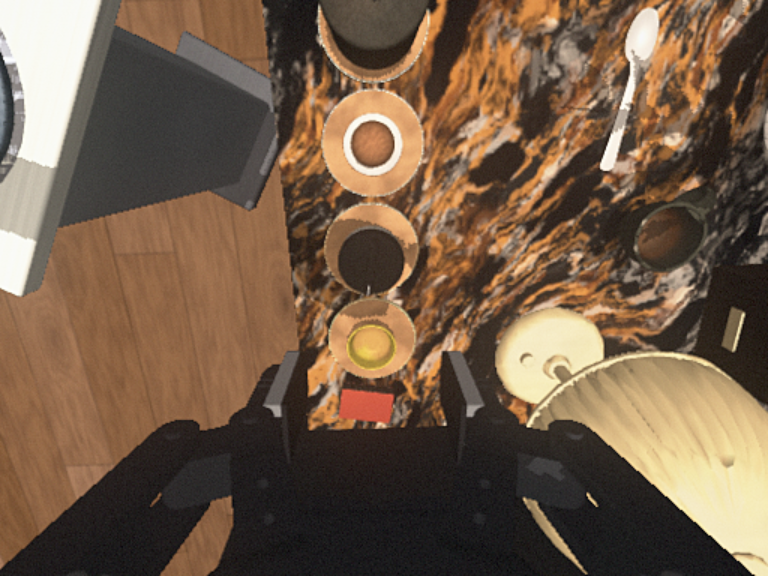

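```bash
python3 - <<'E'
from cell import bot
print(bot.sign_off())
E
```

```text
the job is handed in; nothing more can be done
None
```

The four things now stand in order of height on the coasters: canister on 1 beside the tea light, tamper on 2, near timer on 3 and yellow bowl on 4 beside the match box. I handed the job in at about 40 s, with the gripper open and clear of everything.

- **Centring:** The last pictures show all four upright, with centres within about 3 to 4 mm of their coasters' centres. The tamper first stood 5 to 6 mm off centre, so I picked it up again and re-placed it.
- **Disagreements:** The cameras differed by up to about 5 mm, and the side camera by up to about 10 mm for tall objects. I relied on the wrist and top views.
- **Finger position:** The finger ends were about 25 mm higher than the reported tool position. The first two grips on the canister's knob therefore closed on nothing, and I went lower.
- **Forces:** The highest force reading I saw was about 28 N, when the fingertips pressed lightly on the canister's lid.

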